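# Pack the stationery case below its rim and slide it shut

## Task

The fountain pen has been dropped into the large bay of the stationery case, where the reading glass belongs. Lay the pen in the empty pair of notches beside the red sealing-wax and lay the reading glass flat and gently in the large bay, so that nothing stands above the rim; then, with both in place, slide the lid fully home over them by its brass bar without forcing it against anything that sticks up. Leave the sealing-wax in its notches and the other things on the desk where they are.

Things in the scene. Friction and masses are not known exactly. Their poses are not given: they have to be found in the camera images.
- case: Dark wooden slide-lid case, fixed to the desk. Origin on the desk under the centre of its interior; z up; the lid opens towards +y. In its frame (mm): interior x -90.5..90.5, y -95..95, floor z 7, side walls and -y wall to z 40, +y end block y 95..135 to z 30. Divider x 1.5..6.5, top z 21, between large bay (-x) and pen bay (+x). Contents must stay below the lid's underside, z 30.6.
- pen_rest (a point): Where the middle of the pen's axis belongs, 18.5 mm above the desk, at case x 38.5, y 0; the pen lies along y (case axes), either way round. Two bridges across the pen bay at case y -30 and +30 (10 mm thick, top z 24) have round-shouldered notches, bottoms z 12: 17 mm wide for the pen, 15 mm wide for the wax at x 76.5. Between the bridges the floor (z 7) is free for fingertips.
- glass_bay (a point): Centre of the large bay's felt floor, 7 mm above the desk, at case x -44.5, y 0. The bay is 92 mm (x) by 190 mm (y) with a flat floor. Axes as the case's: the reading glass lies along y, either way round.
- pen_mid (a point): Middle of the black fountain pen with a gold band: on its axis, 68 mm from each end. Pen 13 mm thick, 137 mm long along the point's y axis, 26 g; it starts on the floor of the large bay, its axis 6.5 mm above that floor.
- pen: The same fountain pen; origin on its underside at mid-length (6.5 mm below pen_mid as it first lies), y along the pen.
- magnifier: Reading glass with brass ring and black turned handle, 174 mm long (y) x 81 mm (x), 140 g, lying flat on the desk to the right of the case. Origin on the underside at mid-length, z up. Ring: y +8..+86 mm, 9 mm thick. Handle: y -87..+6 mm, 16 mm wide and high; hold it across the handle just behind the ring, about y -12 mm.
- wax_stick: Red stick of sealing wax, 11 x 94 x 11 mm, along y, already in its notches in the case (case x 76.5 mm, underside z 12 mm). It stays there.
- case_lid (a joint): Sliding lid: metres open, 0 = fully home against the -y wall, 0.2 = stop. Starts open 0.192 to 0.2. Lid 189 x 234 x 5 mm, underside z 30.6, top z 35.6 mm; about 2 N of friction; stays where it is left.
- lid_grip (a point): Centre of the brass bar on the lid, 45.5 mm above the desk: bar 80 mm (x) x 14 mm (y) x 13 mm high, its top at z 52 mm. Axes as the case's; closing moves it along -y of the case. Pinch it along y, or push it.
- ink_bottle: Square blue ink bottle, 50 x 50 x 60 mm, at the back; a bystander. Origin under its centre.
- wax_seal: Wax seal with a turned handle, standing, 25 x 25 x 79 mm, at the back right; a bystander. Origin under its centre.
- tumbler: Crystal tumbler, 82 mm wide, 94 mm high, at the left; a bystander. Origin under its centre.
There are look-alikes about, which are no part of the job. Leave any brown look-alike of the pen alone.

How it is judged:
By the outcome, as a careful person would: the job done as asked, in the order asked, and still so for the second after the job is handed in, with the robot touching nothing.
It also fails if it takes over 69 s, if anything falls off the work surface, if the arm or the gripper's body presses on something with over 40 N, if the wrist force passes 120 N, or if a joint passes its speed limit or range.

## Robot

A 7-joint arm with a two-finger parallel gripper is mounted at the origin on the work surface; the furniture and walls round the work are solid. World frame = base frame: x ahead of the robot, y to its left, z up, the work surface at z = 0. Lengths are in m, angles in rad, forces in N, time in s.
With the tool pointing down it reaches from about 0.4 to 0.875 m from the base axis. Payload 19.3 kg.
Tool frame: the origin (TCP) lies at the very end of the fingers, on their centre line; the grasp point (between the pads) lies 19 mm behind it; z points along the fingers, y is the direction in which the jaws open and shut (so a half turn about z gives the same grasp; the last joint's range is limited). The gripper opens to 85 mm and grips with 20 to 120 N. Pads are 22 mm wide; open, the fingers measure 114 mm over their backs; the gripper's body (76 mm by 85 mm) begins 54 mm behind the grasp point. The pads swing forward as they close: fully open they stand 13 mm farther back than shut.
Start: joints at [1.032, 0.521, -0.036, 1.599, 0.021, 1.021, -0.113], TCP at [0.282, -0.558, 0.231] pointing down, gripper open.
Joint ranges: [-2.91, 2.91], [-0.3, 2.13], [-1.5, 1.42], [0.17, 2.43], [-1.26, 4.41], [0.16, 1.93], [-2.52, 2.52]. Speed limits (rad/s): [1.89, 1.89, 2.39, 2.39, 3.01, 3.01, 3.01].

## Interface

Orientations are given as [roll, pitch, yaw] about the fixed x, y, z axes, in that order (R = Rz(yaw) Ry(pitch) Rx(roll)).
In Python, from workcell import telemetry, imaging, ticket gives the robot as it stands.
- The arm moves only by the tool carry_out, never from a script. Its argument "series" is a list of rows, each a list of 7 numbers: the shift along the tool's x, y, z in m, then the turn, a rotation vector about the tool's x, y, z in rad, then the closure in counts, from 0 (fully open) to 255 (shut). In form: [[tx, ty, tz, ax, ay, az, jaw], ...]. A call has 1 to 10 rows; each row is the pose to reach, as a shift and turn from the pose commanded when the call began, along the tool's axes at that moment; what a row does not reach only later rows make up. A row lasts 1/8 s, in which the tool goes at most 62.5 mm and 10.7 degrees, less where a joint would pass 70% of its speed; a pose out of reach is approached as far as the arm can. A call with a gripper value outside its range is refused whole. The fingers move at their own pace and stop on an object; "force" is the grip in N (left out, the last holds). Time passes only in rows, so rows that repeat a pose let the fingers close. It gives the time, the measured TCP pose, the force and the opening at its end, in the units of the state.
- telemetry.observe(): the state, without advancing time (a new reading comes with each control period).
- imaging.grab_frame(name): name is "scene" or "top"; returns (picture, depth): 420x560x3 uint8, blue, green, red; 420x560 float32, m along the optical axis (not along the pixel's ray), 0 where there is no reading.
- imaging.camera_info(name): a dict with "mtx" (3x3 intrinsics, pixels), "extrinsics" (4x4, takes a point from camera to world coordinates). Camera axes: x right, y down, z forward; pixel columns grow to the right and rows downward; lengths in m; the calibration is good to about 2 mm. A picture is of the moment at which its call begins. camera_info takes no time and is no camera call.
- ticket.job_done(): hands the job in, once; it reports no verdict.
The state is a dict: "clock": time; "qpos": joint angles; "qd": joint speeds; "joint_efforts": joint torques, N m; "position": TCP position; "tool_rot": TCP orientation; "force": force on the tool from outside, world axes, zero at the start; "moment": the same for the moment, N m; "grip_width": finger opening in m.
Only numpy, scipy, OpenCV 4.12 (cv2) and the standard library are available. Lean on these libraries where they do the work, as an engineer would, in place of code of your own. Each camera call takes 0.05 s, during which the arm holds its last target.

## Working session

There is one attempt and no reset: what is moved stays moved. The work goes in short steps, Python scripts to look and compute and a tool call to move; the robot and the scene stay as the last step left them, time stands still between calls to the robot, and variables do not carry over. Pictures are saved under pics/ and viewed, and the job is handed in when it is done.

Besides the shell and the picture viewer there is one more tool, called by a JSON object that holds its "api" and its "payload". carry_out: Moves the arm, as the interface text tells. Its arguments: {"type":"object","properties":{"series":{"type":"array"},"force":{"type":"number"}},"required":["series"]}

```bash
mkdir -p pics; ls
cat > h.py <<'E'
import numpy as np, cv2
from scipy.spatial.transform import Rotation as R
from workcell import telemetry, imaging, ticket
def cam(n):
    c=imaging.camera_info(n); return np.array(c["mtx"]),np.array(c["extrinsics"])
def ray(n,u,v,z):
    K,E=cam(n); d=E[:3,:3]@np.linalg.inv(K)@np.array([u,v,1.]); o=E[:3,3]
    return o+d*(z-o[2])/d[2]
def cloud(n,dep):
    K,E=cam(n); v,u=np.mgrid[:dep.shape[0],:dep.shape[1]]
    p=np.stack([(u-K[0,2])/K[0,0]*dep,(v-K[1,2])/K[1,1]*dep,dep],-1)
    return p@E[:3,:3].T+E[:3,3]
def proj(n,p):
    K,E=cam(n); q=E[:3,:3].T@(np.array(p)-E[:3,3]); q=K@q; return q[:2]/q[2]
E
python3 - <<'E'
from h import *
for n in("scene","top"):
    p,d=imaging.grab_frame(n); cv2.imwrite(f"pics/{n}0.png",p); np.save(f"{n}0.npy",d)
    K,E=cam(n); print(n,K.round(1).tolist(),E.round(3).tolist())
print(telemetry.observe())
E
```

```text
pics
scene [[429.1, 0.0, 279.2], [0.0, 429.1, 205.9], [0.0, 0.0, 1.0]] [[-0.435, -0.407, 0.803, -0.391], [-0.9, 0.179, -0.397, 0.521], [0.018, -0.896, -0.445, 0.589], [0.0, 0.0, 0.0, 1.0]]
top [[530.2, 0.0, 281.2], [0.0, 530.2, 209.6], [0.0, 0.0, 1.0]] [[0.001, -0.994, 0.106, 0.365], [-1.0, -0.001, 0.003, 0.05], [-0.003, -0.106, -0.994, 1.677], [0.0, 0.0, 0.0, 1.0]]
{'clock': 0.1, 'qpos': array([ 1.03175938,  0.52196936, -0.03632429,  1.59991837,  0.02121522,
        1.02110695, -0.11279712]), 'qd': array([ 0.00022748, -0.00035396, -0.00029636, -0.00118332, -0.00113479,
        0.00029602, -0.00103772]), 'joint_efforts': array([ 5.38913722e-03, -9.28487849e+01,  1.98426962e+00, -3.70534122e+01,
        1.81220518e-02,  5.32882681e-03,  2.25723824e-05]), 'position': array([ 0.28224003, -0.55731829,  0.2307857 ]), 'tool_rot': array([-3.14057960e+00,  8.49931714e-05,  4.68833533e-01]), 'force': array([0.46121679, 0.21771538, 1.09191417]), 'moment': array([-0.02398543,  0.0241956 , -0.02587835]), 'grip_width': 0.08564598933442809}
```

View pics/scene0.png

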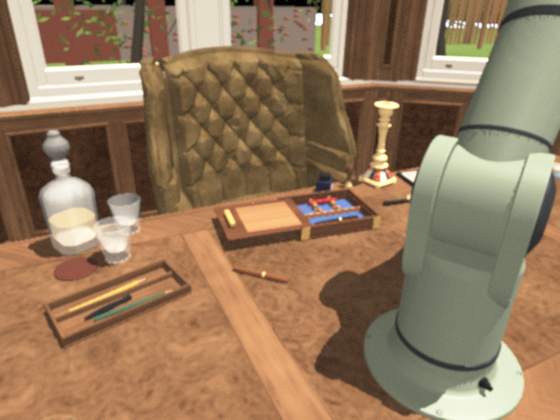

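View pics/top0.png

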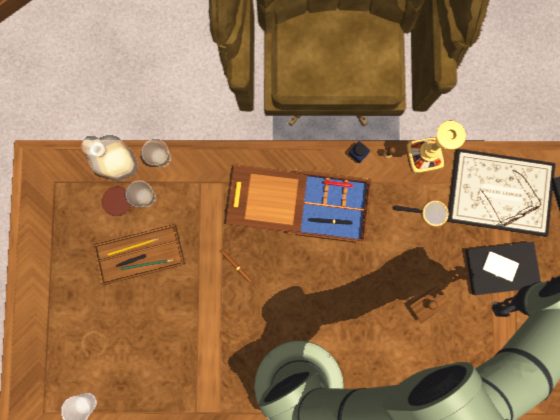

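Run:
```python
from h import *
p=cv2.imread("pics/top0.png"); cv2.imwrite("pics/c1.png",cv2.resize(p[155:250,220:460],None,fx=3.3,fy=3.3,interpolation=cv2.INTER_CUBIC))
p=cv2.imread("pics/scene0.png"); cv2.imwrite("pics/c2.png",cv2.resize(p[165:290,205:425],None,fx=3.6,fy=3.6,interpolation=cv2.INTER_CUBIC))
```

```text
(no output)
```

View pics/c1.png

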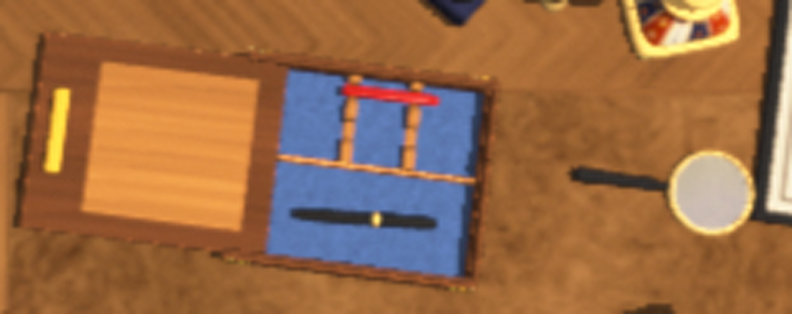

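View pics/c2.png

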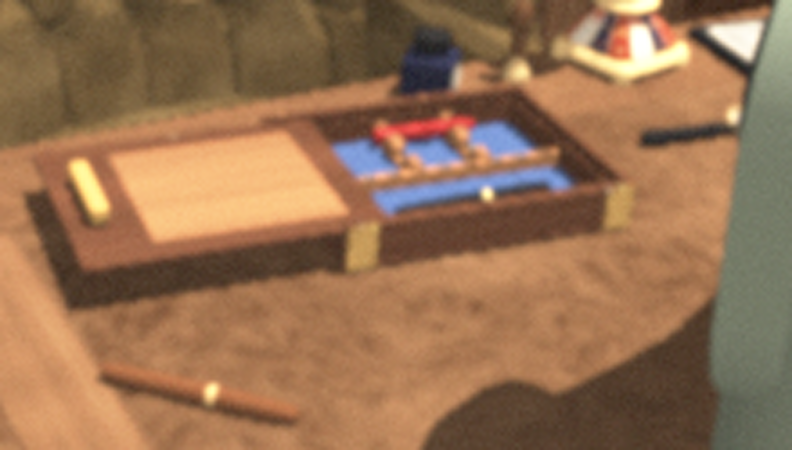

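Run:
```python
from h import *
p=cv2.imread("pics/top0.png"); d=np.load("top0.npy"); P=cloud("top",d)
for (u,v) in [(335,200),(313,200),(330,235),(334,221),(436,213),(400,209),(238,195),(270,198),(336,183),(250,166),(370,205),(300,245)]:
    print((u,v),p[v,u],P[v,u].round(4))
hsv=cv2.cvtColor(p,cv2.COLOR_BGR2HSV)
roi=np.s_[165:245,225:375]
def show(name,m):
    n,l,s,c=cv2.connectedComponentsWithStats(m.astype(np.uint8))
    for i in range(1,n):
        if s[i,4]>15:
            v,u=np.where(l==i); q=np.c_[u,v].astype(np.float32)
            print(name,s[i],c[i].round(2),cv2.minAreaRect(q), 'z',np.median(P[v,u,2]).round(4))
M=np.zeros(p.shape[:2],bool); M[165:245,225:460]=1
h,s,v=hsv[...,0],hsv[...,1],hsv[...,2]
show("red",M&((h<6)|(h>174))&(s>170)&(v>140))
show("blue",M&(h>100)&(h<125)&(s>90)&(v>60))
show("yellow",M&(h>18)&(h<32)&(s>120)&(v>150))
show("dark",M&(v<55))
```

```text
(335, 200) [178 121  92] [ 0.5731 -0.1157  0.0064]
(313, 200) [174 118  92] [ 0.5728 -0.0458  0.0081]
(330, 235) [ 98  87 113] [ 0.4602 -0.0963  0.0359]
(334, 221) [125 231 249] [ 0.5052 -0.1107  0.0191]
(436, 213) [176 189 207] [ 0.5324 -0.4358  0.0026]
(400, 209) [41 43 47] [ 0.5438 -0.3196  0.0135]
(238, 195) [ 71 225 254] [0.5825 0.1883 0.0536]
(270, 198) [ 72 151 232] [0.5752 0.0898 0.0382]
(336, 183) [ 42  46 230] [ 0.6256 -0.1181  0.0192]
(250, 166) [ 47  86 143] [0.6769 0.1531 0.035 ]
(370, 205) [ 50 100 156] [ 0.5582 -0.2278 -0.0017]
(300, 245) [ 55 107 162] [ 0.4309 -0.0047 -0.0066]
red [324 181  29   6  82] [337.55 183.34] ((337.9283142089844, 183.6092071533203), (28.27558135986328, 3.3299753665924072), 6.709836959838867) z 0.0215
blue [305 177  19  26 411] [314.31 189.34] ((314.4180908203125, 189.19625854492188), (16.883560180664062, 24.595081329345703), 6.709837436676025) z 0.0059
blue [346 182  20  26 392] [355.82 194.95] ((355.4634094238281, 194.3292694091797), (16.896024703979492, 24.847097396850586), 6.340191841125488) z 0.0056
blue [327 185  16  20 252] [334.49 194.
[... 678 characters left out ...]
5
yellow [441 212   8  13  18] [445.72 217.72] ((445.2000732421875, 218.6000213623047), (2.683281421661377, 13.416406631469727), 26.56505012512207) z 0.0044
dark [448 165  11  57 160] [452.26 191.94] ((452.02294921875, 193.1420440673828), (56.107078552246094, 9.957937240600586), 87.95458984375) z 0.0081
dark [394 207  27   5  59] [405.86 208.92] ((407.0109558105469, 208.89590454101562), (26.275882720947266, 2.512434959411621), 6.009005546569824) z 0.0124
dark [310 219  22   3  45] [320.4  220.04] ((320.5, 220.0), (21.0, 2.0), -0.0) z 0.0175
dark [336 220  15   4  35] [343.03 221.63] ((342.9901123046875, 221.5989990234375), (14.229032516479492, 2.1890816688537598), 5.710593223571777) z 0.0175
```

```bash
cat > m.py <<'E'
from h import *
from scipy.optimize import least_squares
def avg(n,k):
    a=[];b=[]
    for i in range(k):
        p,d=imaging.grab_frame(n); a.append(p.astype(float)); b.append(d)
    return np.mean(a,0),np.median(b,0)
def peaks(f,axis,rng,along,sub=None):
    """centroid of positive f along axis within rng(t)->(lo,hi) for each t in along"""
    out=[]
    for t in along:
        lo,hi=rng(t); k=np.arange(int(lo),int(hi)+1)
        w=np.clip(f[k,t] if axis==0 else f[t,k],0,None)
        w=np.clip(w-max(w[0],w[-1]),0,None)
        if w.sum()<1e-6: continue
        c=(w*k).sum()/w.sum(); out.append((t,c) if axis==0 else (c,t))
    return np.array(out)
def edge(f,axis,rng,along):
    out=[]
    for t in along:
        lo,hi=rng(t); k=np.arange(int(lo),int(hi)+1)
        g=f[k,t] if axis==0 else f[t,k]
        D=np.abs(np.diff(g)); i=D.argmax(); i0=max(0,i-2); sl=slice(i0,i+3)
        c=(D[sl]*(k[:-1][sl]+.5)).sum()/D[sl].sum(); out.append((t,c) if axis==0 else (c,t))
    return np.array(out)
E
python3 - <<'E'
from m import *
p,d=avg("top",6); np.save("tavg.npy",p); np.save("tdep.npy",d)
s,ds=avg("scene",3); np.save("savg.npy",s); np.save("sdep.npy",ds)
b,g,r=p[...,0],p[...,1],p[...,2]
blue=b-r
np.set_printoptions(linewidth=250)
print(blue[196:212,306:316].round().astype(int))
print(blue[188,318:352].round().astype(int)); print(blue[194,318:352].round().astype(int))
print(p.sum(2)[216:226,300:370:6].round().astype(int))
print(blue[172:184,312].round(),blue[225:242,312].round(), blue[215,355:372].round(), blue[190,355:372].round())
E
```

```text
[[  83   86   85   83   85   85   83   84   85   85]
 [  84   88   87   86   87   87   85   84   83   85]
 [  85   87   87   87   87   87   87   86   84   86]
 [  85   86   87   86   86   87   85   83   84   86]
 [  84   87   86   85   86   85   83   83   83   84]
 [  27   47   59   60   64   74   80   82   82   85]
 [-138 -123  -95  -87  -69  -24    8   16   24   44]
 [-104 -119 -128 -139 -144 -144 -141 -140 -139 -124]
 [  50   30    8  -13  -49  -65  -67  -79  -98 -115]
 [  86   81   77   74   68   66   65   60   52   34]
 [  86   85   84   86   86   85   83   82   84   81]
 [  85   84   86   87   85   84   84   86   87   86]
 [  82   86   89   88   85   83   85   87   88   85]
 [  85   86   87   87   85   85   86   89   89   86]
 [  87   88   88   86   86   86   86   88   87   85]
 [  87   88   87   85   84   86   87   88   87   84]]
[  87   88   86   83   72   32  -53 -143 -157 -122  -16   73   87   89   87   83   83   84   85   85   87   88   84   73   36  -31 -115 -147 -117  -26   67   78   79   82]
[  88   85   84   81   75   21 -109 -158 -134  -40   70   88   89   89   89   8
[... 260 characters left out ...]
135 187 205 220 379 385 386 214 266]
 [263 392 139 137 149 141 153 212 232 393 224 280]
 [258 392 198 147 136 141 166 147 153 401 219 279]
 [258 388 371 243 168 163 140 142 148 404 217 268]
 [270 382 400 357 355 314 177 159 151 404 211 278]
 [294 381 397 383 393 395 359 305 251 394 210 305]
 [288 385 392 394 394 401 389 382 372 389 207 293]]
[-98. -89. -88. -50.   8.  77.  86.  89.  87.  87.  86.  86.] [  86.   86.   87.   85.   84.   85.   85.   75.  -20.  -74.  -92.  -68.  -89. -110. -113. -112. -109.] [  88.   89.   86.   86.   85.   74.   44.   24.  -20.  -46.  -59.  -94. -115. -102. -102. -103. -104.] [ 82.  83.  84.  85.  87.  86.  85.  76.  51.  39.  22. -22. -42. -65. -92. -94. -97.]
```

```bash
cat > fit.py <<'E'
from m import *
def T(par,q):
    c,s=np.cos(par[2]),np.sin(par[2]); q=np.atleast_2d(q)
    return np.c_[par[0]+c*q[:,0]-s*q[:,1],par[1]+s*q[:,0]+c*q[:,1],q[:,2]]
def inv(par,P):
    c,s=np.cos(par[2]),np.sin(par[2]); P=np.atleast_2d(P)
    dx,dy=P[:,0]-par[0],P[:,1]-par[1]
    return np.c_[c*dx+s*dy,-s*dx+c*dy,P[:,2]]
def rays(n,uv,z): return np.array([ray(n,u,v,z) for u,v in uv])
def measure(p):
    b,g,r=p[...,0],p[...,1],p[...,2]; blue=b-r
    F={}
    F['div']=peaks(60-blue,0,lambda u:(203+(u-311)*.115-6,203+(u-311)*.115+6),range(307,358))
    F['b+']=peaks(60-blue,1,lambda v:(325.5-(v-188)*.115-6.5,325.5-(v-188)*.115+6.5),range(188,199))
    F['b-']=peaks(60-blue,1,lambda v:(345-(v-188)*.115-6.5,345-(v-188)*.115+6.5),range(191,201))
    F['wall-x']=edge(blue,0,lambda u:(228,240),range(306,350))
    F['wax']=peaks(np.clip(r-g-50,0,None)*1.,0,lambda u:(176,191),list(range(328,349)))
    return F
if __name__=="__main__":
    p=np.load("tavg.npy"); F=measure(p)
    def res(par):
        o=[]
        c=inv(par,rays("top",F['div'],.015))[:,0]; o.append((c-.0040)*1)
        for k,y in(('b+',.030),('b-',-.030)): o.append(inv(par,rays("top",F[k],.021))[:,1]-y)
        o.append(inv(par,rays("top",F['wall-x'],.040))[:,0]+.0905)
        o.append(inv(par,rays("top",F['wax'],.0205))[:,0]-.0765)
        return o
    s=least_squares(lambda q:np.concatenate(res(q)),[.57,-.1,-.11],loss='soft_l1',f_scale=.001)
    par=s.x; print("case",par.round(4))
    for k,rr in zip(['div','b+','b-','wall-x','wax'],res(par)): print(k,len(rr),'mean %.2f std %.2f mm'%(rr.mean()*1e3,rr.std()*1e3))
    np.save("case.npy",par)
    # individual yaw
    for k,ax in(('div',0),('wall-x',0),('wax',0)):
        q=rays("top",F[k],.02); print(k,'yaw',-np.polyfit(q[:,1],q[:,0],1)[0])
    # pen
    sm=p.sum(2)
    pk=peaks(340-sm,0,lambda u:(213,230),range(310,351)); pk=np.array([q for q in pk if not 331<=q[0]<=337])
    W=rays("top",pk,.0145); k=np.polyfit(W[:,1],W[:,0],1); print('pen slope->yaw',-k[0],'resid',np.std(W[:,0]-np.polyval(k,W[:,1])))
    # ends
    line=np.polyfit(pk[:,0],pk[:,1],1)
    us=np.arange(300,362); prof=np.array([cv2.remap(sm.astype(np.float32),np.float32([[u]]),np.float32([[np.polyval(line,u)]]),cv2.INTER_LINEAR)[0,0] for u in us])
    print(dict(zip(us.tolist(),prof.round().astype(int).tolist())))
    th=260; L=[u for u in range(len(us)-1) if (prof[u]-th)*(prof[u+1]-th)<0]; E=[us[i]+(th-prof[i])/(prof[i+1]-prof[i]) for i in L]
    pts=[ray("top",e,np.polyval(line,e),.0135) for e in E]; print([ (round(e,2),q.round(4),inv(par,q).round(4)) for e,q in zip(E,pts)])
    # lid bar
    ye=np.clip(p[...,2]-p[...,0]-110,0,None)*1.; ye[:, :230]=0;ye[:,244:]=0;ye[:178]=0;ye[210:]=0
    v,u=np.mgrid[:420,:560]; c=((u*ye).sum()/ye.sum(),(v*ye).sum()/ye.sum()); q=ray("top",*c,.050); print('bar',c,q,inv(par,q))
E
python3 fit.py
```

```text
Traceback (most recent call last):
  File "fit.py", line 28, in <module>
    s=least_squares(lambda q:np.concatenate(res(q)),[.57,-.1,-.11],loss='soft_l1',f_scale=.001)
  File "fit.py", line 28, in <lambda>
    s=least_squares(lambda q:np.concatenate(res(q)),[.57,-.1,-.11],loss='soft_l1',f_scale=.001)
                                            ~~~^^^
  File "fit.py", line 26, in res
    o.append(inv(par,rays("top",F['wax'],.0205))[:,0]-.0765)
                     ~~~~^^^^^^^^^^^^^^^^^^^^^^
  File "fit.py", line 9, in rays
    def rays(n,uv,z): return np.array([ray(n,u,v,z) for u,v in uv])
                                       ~~~^^^^^^^^^
  File "h.py", line 7, in ray
    K,E=cam(n); d=E[:3,:3]@np.linalg.inv(K)@np.array([u,v,1.]); o=E[:3,3]
        ~~~^^^
  File "h.py", line 5, in cam
    c=imaging.camera_info(n); return np.array(c["mtx"]),np.array(c["extrinsics"])
ValueError: time passes only in moves, steps and waits
```

```bash
python3 - <<'E'
s=open('h.py').read()
s=s.replace("def cam(n):\n","import functools\n@functools.lru_cache\ndef cam(n):\n")
open('h.py','w').write(s)
E
python3 fit.py
```

```text
case [ 0.5495 -0.1084 -0.1225]
div 51 mean 1.64 std 3.54 mm
b+ 11 mean -0.12 std 0.19 mm
b- 10 mean 0.13 std 0.21 mm
wall-x 44 mean -0.33 std 0.28 mm
wax 21 mean -0.08 std 0.33 mm
div yaw -0.11832022302492452
wall-x yaw -0.12418752994667394
wax yaw -0.12156461303144377
pen slope->yaw -0.06899713528093283 resid 0.0002534669965233685
{300: 244, 301: 275, 302: 329, 303: 371, 304: 388, 305: 395, 306: 390, 307: 335, 308: 209, 309: 163, 310: 148, 311: 140, 312: 138, 313: 138, 314: 138, 315: 139, 316: 140, 317: 139, 318: 137, 319: 139, 320: 142, 321: 144, 322: 144, 323: 144, 324: 145, 325: 140, 326: 141, 327: 140, 328: 142, 329: 142, 330: 141, 331: 152, 332: 273, 333: 534, 334: 601, 335: 331, 336: 161, 337: 142, 338: 142, 339: 141, 340: 142, 341: 144, 342: 144, 343: 144, 344: 143, 345: 145, 346: 146, 347: 146, 348: 148, 349: 151, 350: 152, 351: 178, 352: 288, 353: 395, 354: 404, 355: 404, 356: 411, 357: 409, 358: 398, 359: 341, 360: 212, 361: 174}
[(np.float64(300.52), array([ 0.5127, -0.0059,  0.0135]), array([[-0.0491,  0.0972,  0.0135]])), (np.float64(307.6), array([ 0.5112, -0.0282,  0.0135]), array([[-0.0479,  0.0749,  0.0135]])), (np.float64(331.89), array([ 0.5059, -0.1046,  0.0135]), array([[-0.0438, -0.0016,  0.0135]])), (np.float64(335.42), array([ 0.5052, -0.1157,  0.0135]), array([[-0.0432, -0.0127,  0.0135]])), (np.float64(351.74), array([ 0.5016, -0.167 ,  0.0135]), array([[-0.0404, -0.064 ,  0.0135]])), (np.float64(359.63), array([ 0.4999, -0.1917,  0.0135]), array([[-0.0391, -0.0888,  0.0135]]))]
bar (np.float64(237.03003743097509), np.float64(193.9608827780454)) [0.58619255 0.19165041 0.05      ] [[-2.88932208e-04  3.02280058e-01  5.00000000e-02]]
```

Run:
```python
from fit import *
p=np.load("tavg.npy"); s=np.load("savg.npy"); par=np.load("case.npy")
cv2.imwrite("pics/c3.png",cv2.resize(s[170:260,345:425].astype(np.uint8),None,fx=6,fy=6,interpolation=cv2.INTER_CUBIC))
cv2.imwrite("pics/c4.png",cv2.resize(p[190:235,385:460].astype(np.uint8),None,fx=9,fy=9,interpolation=cv2.INTER_CUBIC))
def tri(a,b):
    A=[];B=[]
    for n,(u,v) in(("top",a),("scene",b)):
        K,E=cam(n); d=E[:3,:3]@np.linalg.inv(K)@np.array([u,v,1.]); d/=np.linalg.norm(d)
        M=np.eye(3)-np.outer(d,d); A.append(M);B.append(M@E[:3,3])
    x=np.linalg.solve(sum(A),sum(B)); return x,[np.linalg.norm(m@x-q) for m,q in zip(A,B)]
def cen(im,w): 
    v,u=np.mgrid[:420,:560]; return (u*w).sum()/w.sum(),(v*w).sum()/w.sum()
def yel(im,box,off=60):
    w=np.zeros(im.shape[:2]); u0,v0,u1,v1=box; w[v0:v1,u0:u1]=np.clip(im[...,2]-im[...,0]-off,0,None)[v0:v1,u0:u1]; return cen(im,w)
# pen band: brightness
def bri(im,box,off):
    w=np.zeros(im.shape[:2]); u0,v0,u1,v1=box; w[v0:v1,u0:u1]=np.clip(im[...,2]-off,0,None)[v0:v1,u0:u1]; return cen(im,w)
a=bri(p,(329,216,340,226),150); b=bri(s,(335,213,346,223),150); print('band',a,b,tri(a,b))
a=bri(p,(230,178,244,210),215); b=bri(s,(222,206,237,230),215); print('bar',a,b,tri(a,b))
red=lambda im,box:cen(im,np.pad(np.clip(im[...,2]-im[...,1]-80,0,None)[box[1]:box[3],box[0]:box[2]],((box[1],420-box[3]),(box[0],560-box[2]))))
a=red(p,(318,176,358,192)); b=red(s,(300,190,345,212)); print('wax',a,b,[ (x.round(4),inv(par,x).round(4)) for x in tri(a,b)[:1]])
```

```text
band (np.float64(333.59573048699133), np.float64(220.98165443629088)) (np.float64(339.8437098844673), np.float64(218.2734274711168)) (array([ 0.50398633, -0.11173333,  0.01681087]), [np.float64(0.002522308909436357), np.float64(0.0025223089094363977)])
bar (np.float64(237.16034294053267), np.float64(194.01217621306094)) (np.float64(229.4364550210278), np.float64(216.2880295414914)) (array([0.58553619, 0.18968959, 0.04816304]), [np.float64(0.0018543523393766297), np.float64(0.001854352339376718)])
wax (np.float64(337.80676235635866), np.float64(183.3047759408774)) (np.float64(322.22341302555645), np.float64(199.8930338004946)) [(array([ 0.6235, -0.1254,  0.0198]), array([[ 0.0755, -0.0078,  0.0198]]))]
```

View pics/c3.png

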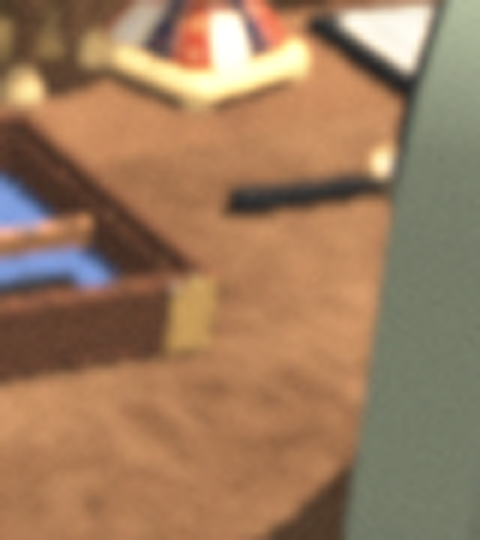

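View pics/c4.png

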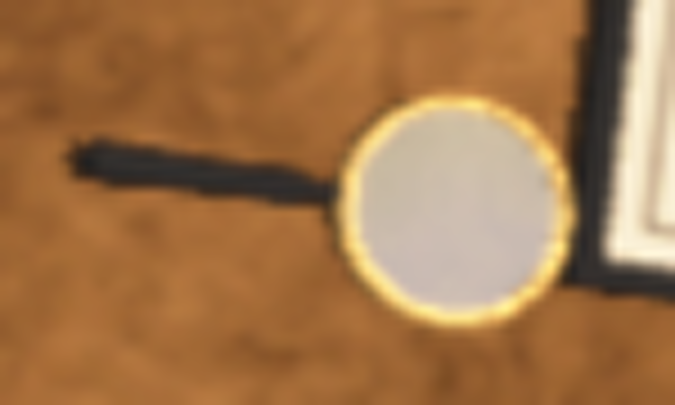

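```bash
cat > go.py <<'E'
import sys,json
from h import *
def go(x,y,z,yaw,n=1,jaw=0,ease=True):
    o=telemetry.observe(); p=o["position"]; r,pi,yw=o["tool_rot"]
    R0=R.from_euler("xyz",[r,pi,yw]); t=R0.inv().apply(np.array([x,y,z])-p)
    # goal orientation straight down
    a=(R0.inv()*R.from_euler("xyz",[np.pi,0,yaw])).as_rotvec()
    print("clock %.2f now"%o["clock"],p.round(4),o["tool_rot"].round(3),"F",o["force"].round(1),"w %.4f"%o["grip_width"],"dist %.3f turn %.2f"%(np.linalg.norm(t),np.linalg.norm(a)))
    print("full",t.round(4),a.round(4))
    for i in range(1,n+1):
        s=i/n; s=s*s*(3-2*s) if ease else s
        print([round(float(v),4) for v in s*t]+[round(float(v),3) for v in s*a]+[jaw],end=",\n")
if __name__=="__main__":
    a=sys.argv; go(*map(float,a[1:5]),n=int(a[5]),jaw=int(a[6]))
E
python3 go.py 0.506 -0.098 0.13 1.502 18 120
```

```text
clock 0.55 now [ 0.2824 -0.5576  0.2313] [-3.142  0.     0.469] F [-0.8  0.2 -0.1] w 0.0852 dist 0.521 turn 1.03
full [ 0.4071 -0.309   0.1013] [-0.     -0.     -1.0333]
[0.0036, -0.0028, 0.0009, -0.0, -0.0, -0.009, 120],
[0.014, -0.0106, 0.0035, -0.0, -0.0, -0.035, 120],
[0.0302, -0.0229, 0.0075, -0.0, -0.0, -0.077, 120],
[0.0514, -0.039, 0.0128, -0.0, -0.0, -0.13, 120],
[0.0768, -0.0583, 0.0191, -0.0, -0.0, -0.195, 120],
[0.1056, -0.0801, 0.0263, -0.0, -0.0, -0.268, 120],
[0.1368, -0.1038, 0.034, -0.0, -0.0, -0.347, 120],
[0.1698, -0.1288, 0.0422, -0.0, -0.0, -0.431, 120],
[0.2036, -0.1545, 0.0506, -0.0, -0.0, -0.517, 120],
[0.2374, -0.1801, 0.059, -0.0, -0.0, -0.602, 120],
[0.2703, -0.2051, 0.0672, -0.0, -0.0, -0.686, 120],
[0.3016, -0.2289, 0.075, -0.0, -0.0, -0.765, 120],
[0.3303, -0.2507, 0.0822, -0.0, -0.0, -0.838, 120],
[0.3558, -0.27, 0.0885, -0.0, -0.0, -0.903, 120],
[0.377, -0.2861, 0.0938, -0.0, -0.0, -0.957, 120],
[0.3932, -0.2984, 0.0978, -0.0, -0.0, -0.998, 120],
[0.4035, -0.3062, 0.1004, -0.0, -0.0, -1.024, 120],
[0.4071, -0.309, 0.1013, -0.0, -0.0, -1.033, 120],
```

{"api": "carry_out", "payload": {"series": [[0.01, -0.008, 0.002, 0, 0, -0.03, 120], [0.04, -0.03, 0.01, 0, 0, -0.1, 120], [0.08, -0.06, 0.02, 0, 0, -0.2, 120], [0.12, -0.09, 0.03, 0, 0, -0.3, 120], [0.16, -0.12, 0.04, 0, 0, -0.41, 120], [0.2, -0.15, 0.05, 0, 0, -0.51, 120], [0.24, -0.18, 0.06, 0, 0, -0.61, 120], [0.28, -0.21, 0.07, 0, 0, -0.71, 120], [0.32, -0.24, 0.08, 0, 0, -0.81, 120], [0.35, -0.265, 0.085, 0, 0, -0.89, 120]]}}

```text
clock: 1.8
position: [0.4753, -0.1602, 0.146]
tool_rot: [-3.142, -0.001, 1.365]
force: [0.9, -0.5, 0.1]
grip_width: 0.045
```

```bash
python3 go.py 0.506 -0.098 0.06 1.502 5 120
```

```text
clock 1.80 now [ 0.4753 -0.1602  0.146 ] [-3.142e+00 -1.000e-03  1.365e+00] F [ 0.9 -0.5  0.1] w 0.0450 dist 0.110 turn 0.14
full [0.0671 0.0173 0.086 ] [-0.     -0.0005 -0.1371]
[0.007, 0.0018, 0.0089, -0.0, -0.0, -0.014, 120],
[0.0236, 0.0061, 0.0303, -0.0, -0.0, -0.048, 120],
[0.0435, 0.0112, 0.0557, -0.0, -0.0, -0.089, 120],
[0.0601, 0.0155, 0.0771, -0.0, -0.0, -0.123, 120],
[0.0671, 0.0173, 0.086, -0.0, -0.001, -0.137, 120],
```

{"api": "carry_out", "payload": {"series": [[0.007, 0.002, 0.009, 0, 0, -0.014, 120], [0.024, 0.006, 0.03, 0, 0, -0.05, 120], [0.044, 0.011, 0.056, 0, 0, -0.09, 120], [0.06, 0.016, 0.077, 0, 0, -0.123, 120], [0.067, 0.017, 0.086, 0, 0, -0.137, 120], [0.067, 0.017, 0.086, 0, 0, -0.137, 120], [0.067, 0.017, 0.086, 0, 0, -0.137, 120]]}}

```text
clock: 2.68
position: [0.5056, -0.102, 0.061]
tool_rot: [3.141, 0.0, 1.494]
force: [0.4, 0.1, 0.2]
grip_width: 0.0454
```

```bash
python3 go.py 0.506 -0.098 0.0085 1.502 1 120
python3 - <<'E'
from h import *
p,d=imaging.grab_frame("scene"); cv2.imwrite("pics/s2.png",cv2.resize(p[150:260,205:425],None,fx=3.6,fy=3.6,interpolation=cv2.INTER_CUBIC))
E
```

```text
clock 2.67 now [ 0.5056 -0.102   0.061 ] [3.141 0.    1.494] F [0.4 0.1 0.2] w 0.0454 dist 0.053 turn 0.01
full [0.004  0.0001 0.0525] [ 0.0007  0.0005 -0.0075]
[0.004, 0.0001, 0.0525, 0.001, 0.0, -0.008, 120],
```

View pics/s2.png

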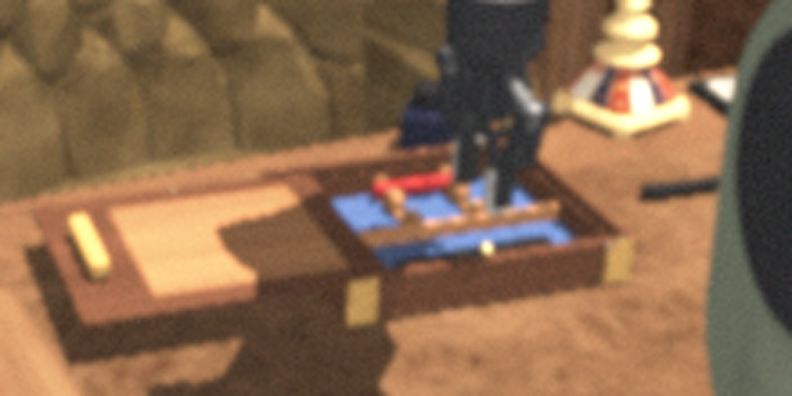

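{"api": "carry_out", "payload": {"series": [[0.002, 0, 0.01, 0, 0, -0.008, 120], [0.004, 0, 0.025, 0, 0, -0.008, 120], [0.004, 0, 0.038, 0, 0, -0.008, 120], [0.004, 0, 0.046, 0, 0, -0.008, 120], [0.004, 0, 0.05, 0, 0, -0.008, 120], [0.004, 0, 0.052, 0, 0, -0.008, 120], [0.004, 0, 0.052, 0, 0, -0.008, 120]], "force": 30}}

```text
clock: 3.6
position: [0.506, -0.0971, 0.0084]
tool_rot: [3.141, 0.0, 1.504]
force: [-0.8, -0.5, -0.1]
grip_width: 0.0448
```

{"api": "carry_out", "payload": {"series": [[0, 0, 0, 0, 0, 0, 160], [0, 0, 0, 0, 0, 0, 200], [0, 0, 0, 0, 0, 0, 255], [0, 0, 0, 0, 0, 0, 255], [0, 0, 0, 0, 0, 0, 255], [0, 0, 0, 0, 0, 0, 255]], "force": 30}}

```text
clock: 4.35
position: [0.506, -0.0972, 0.0086]
tool_rot: [3.141, 0.0, 1.504]
force: [-0.6, 0.0, 5.7]
grip_width: 0.012
```

{"api": "carry_out", "payload": {"series": [[0, 0, -0.004, 0, 0, 0, 255], [0, 0, -0.015, 0, 0, 0, 255], [0, 0, -0.035, 0, 0, 0, 255], [0, 0, -0.055, 0, 0, 0, 255], [0, 0, -0.072, 0, 0, 0, 255], [0, 0, -0.08, 0, 0, 0, 255], [0, 0, -0.08, 0, 0, 0, 255], [0, 0, -0.08, 0, 0, 0, 255]]}}

```text
clock: 5.35
position: [0.5056, -0.0971, 0.0878]
tool_rot: [-3.141, -0.0, 1.504]
force: [0.2, -0.2, -0.5]
grip_width: 0.0117
```

Run:
```python
from m import *
print({k:np.round(v,4) for k,v in telemetry.observe().items() if k in("clock","position","tool_rot","force","grip_width")})
p,d=avg("top",2); np.save("t3.npy",p); cv2.imwrite("pics/t3.png",cv2.resize(p[160:250,270:390].astype(np.uint8),None,fx=6,fy=6,interpolation=cv2.INTER_CUBIC))
p,d=avg("scene",1);cv2.imwrite("pics/s3.png",cv2.resize(p[150:260,285:425].astype(np.uint8),None,fx=5.5,fy=5.5,interpolation=cv2.INTER_CUBIC)); np.save("s3.npy",p)
```

```text
{'clock': np.float64(5.35), 'position': array([ 0.5056, -0.0971,  0.0878]), 'tool_rot': array([-3.1407e+00, -1.0000e-04,  1.5038e+00]), 'force': array([ 0.2494, -0.2469, -0.5104]), 'grip_width': np.float64(0.0117)}
```

View pics/t3.png

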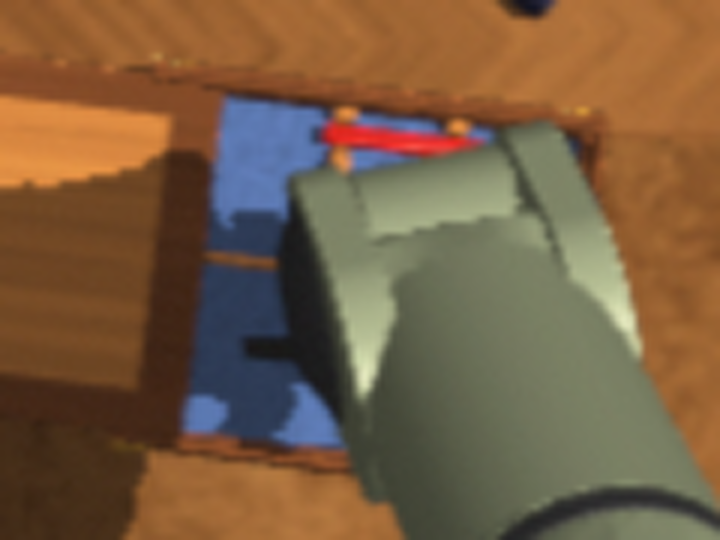

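View pics/s3.png

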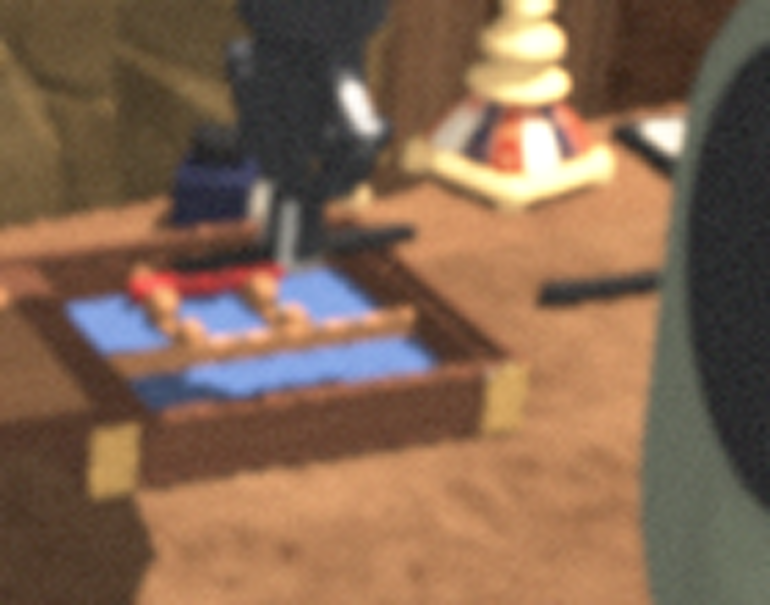

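Run:
```python
from fit import *
np.set_printoptions(linewidth=220)
par=np.load("case.npy"); p=np.load("t3.npy")
print(p[212:226,308:322,0].round().astype(int))
o=telemetry.observe(); t=o["position"]
sm=p[...,0]
pk=peaks(70-sm,0,lambda u:(213,223),range(312,317)); print(pk)
for u,v in pk:
    q=ray("top",u,v,.0935); pred=t[0]+.067*(q[1]-t[1]); print(q.round(4),'pred x',pred.round(4),'cam-tool',(q[0]-pred).round(4))
_,d=imaging.grab_frame("top"); P=cloud("top",d); print(P[217:220,311:317,2].round(3))
s=np.load("s3.npy"); 
for n in ((0,.068,0),(0,-.068,0),(0,0,0)):
    w=np.array([t[0]+.067*n[1],t[1]+.998*n[1],.0928]); print('scene pred',proj("scene",w), 'crop',(proj("scene",w)-[285,150])*5.5)
```

```text
[[ 84  85  86  88  88  86  84  83  76  51  29  27  30  32]
 [ 84  84  84  86  82  80  80  82  80  59  31  30  30  30]
 [ 82  84  84  84  84  80  80  84  84  68  34  28  28  28]
 [ 84  86  84  83  80  79  80  81  81  68  39  28  28  30]
 [ 84  80  63  46  43  41  42  42  44  36  28  28  30  28]
 [ 88  80  59  31  26  24  26  23  24  26  25  26  29  28]
 [ 87  82  63  31  25  26  24  26  24  24  24  27  26  28]
 [ 84  82  71  52  42  38  34  32  30  30  28  26  27  29]
 [ 85  86  82  80  80  78  78  71  66  64  58  40  29  28]
 [ 86  87  86  84  86  87  86  84  82  80  78  64  34  29]
 [ 84  86  86  86  86  86  86  86  86  82  81  72  48  32]
 [ 85  84  86  86  86  88  86  86  85  84  88  92  82  50]
 [ 85  84  84  86  86  86  85  86  87  88 116 152 151 113]
 [ 84  84  83  84  86  86  84  85  86  88  98 136 169 150]]
[[312.         217.50694444]
 [313.         217.52980132]
 [314.         217.58116883]
 [315.         217.59177215]
 [316.         217.69325153]]
[ 0.5093 -0.0377  0.0935] pred x 0.5096 cam-tool -0.0003
[ 0.5092 -0.0407  0.0935] pred x 0.5094 cam-tool -0.0002
[ 0.5091 -0.0437  0.0935] pred x 0.5092 cam-tool -0.0001
[ 0.509  -0.0466  0.0935] pred x 0.509 cam-tool 0.0
[ 0.5087 -0.0496  0.0935] pred x 0.5088 cam-tool -0.0001
[[0.095 0.097 0.095 0.099 0.098 0.095]
 [0.099 0.1   0.092 0.094 0.099 0.099]
 [0.006 0.094 0.095 0.094 0.094 0.093]]
scene pred [314.1706307  198.27233615] crop [160.43846882 265.49784883]
scene pred [357.6187544  191.26150141] crop [399.40314918 226.93825775]
scene pred [336.32080181 194.69816134] crop [282.26440996 245.83988739]
```

```bash
python3 go.py 0.5879 -0.1116 0.06 1.448 1 255
```

```text
clock 5.55 now [ 0.5057 -0.097   0.0879] [-3.141 -0.     1.504] F [ 0.1  0.2 -0.3] w 0.0121 dist 0.088 turn 0.06
full [-0.0091  0.083   0.0278] [-0.0008 -0.0001  0.0559]
[-0.0091, 0.083, 0.0278, -0.001, -0.0, 0.056, 255],
```

{"api": "carry_out", "payload": {"series": [[-0.001, 0.01, 0, 0, 0, 0.01, 255], [-0.004, 0.035, 0, 0, 0, 0.025, 255], [-0.007, 0.06, 0.005, 0, 0, 0.04, 255], [-0.009, 0.077, 0.015, 0, 0, 0.056, 255], [-0.009, 0.083, 0.024, 0, 0, 0.056, 255], [-0.009, 0.083, 0.028, 0, 0, 0.056, 255], [-0.009, 0.083, 0.028, 0, 0, 0.056, 255], [-0.009, 0.083, 0.028, 0, 0, 0.056, 255]]}}

```text
clock: 6.55
position: [0.588, -0.1116, 0.0607]
tool_rot: [3.141, 0.0, 1.448]
force: [-0.2, -0.1, -0.9]
grip_width: 0.0117
```

```bash
python3 go.py 0.5879 -0.1116 0.014 1.448 1 255
python3 - <<'E'
from m import *
p,d=avg("top",1); np.save("t4.npy",p); cv2.imwrite("pics/t4.png",cv2.resize(p[160:250,270:390].astype(np.uint8),None,fx=6,fy=6,interpolation=cv2.INTER_CUBIC))
p,d=avg("scene",1);cv2.imwrite("pics/s4.png",cv2.resize(p[150:260,285:425].astype(np.uint8),None,fx=5.5,fy=5.5,interpolation=cv2.INTER_CUBIC))
E
```

```text
clock 6.55 now [ 0.588  -0.1116  0.0607] [3.141 0.    1.448] F [-0.2 -0.1 -0.9] w 0.0117 dist 0.047 turn 0.00
full [ 0.     -0.0001  0.0467] [ 0.0002  0.0001 -0.0001]
[0.0, -0.0001, 0.0467, 0.0, 0.0, -0.0, 255],
```

View pics/s4.png

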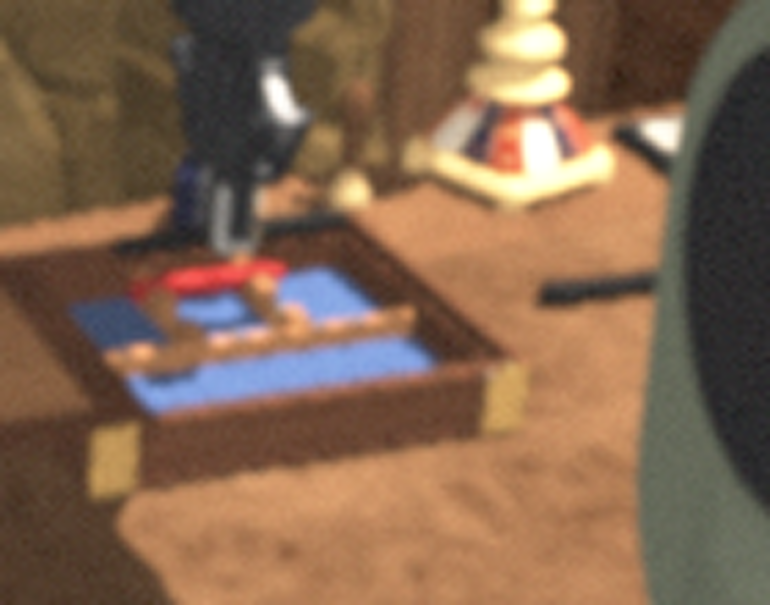

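View pics/t4.png

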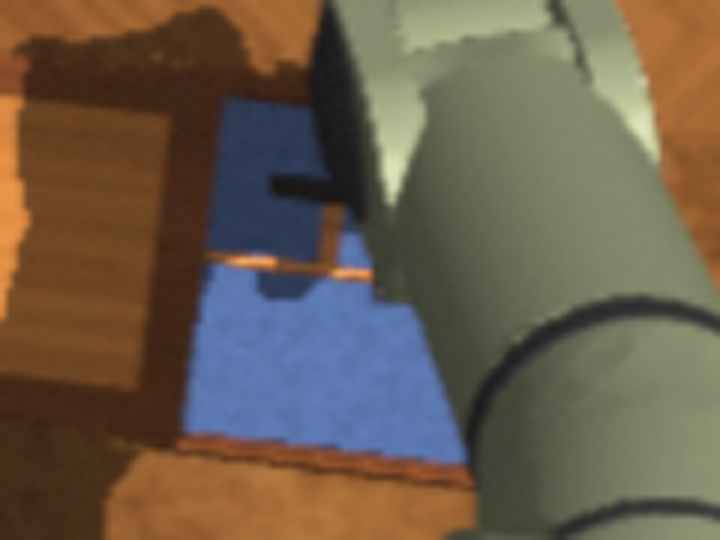

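{"api": "carry_out", "payload": {"series": [[0, 0, 0.01, 0, 0, 0, 255], [0, 0, 0.022, 0, 0, 0, 255], [0, 0, 0.032, 0, 0, 0, 255], [0, 0, 0.039, 0, 0, 0, 255], [0, 0, 0.043, 0, 0, 0, 255], [0, 0, 0.0455, 0, 0, 0, 255], [0, 0, 0.0455, 0, 0, 0, 255], [0, 0, 0.0455, 0, 0, 0, 255]]}}

```text
clock: 7.65
position: [0.5883, -0.1117, 0.015]
tool_rot: [3.141, -0.0, 1.448]
force: [-0.3, 0.1, 0.8]
grip_width: 0.012
```

{"api": "carry_out", "payload": {"series": [[0, 0, 0.0006, 0, 0, 0, 255], [0, 0, 0.0012, 0, 0, 0, 255], [0, 0, 0.0012, 0, 0, 0, 255]]}}

```text
clock: 8.02
position: [0.5881, -0.1117, 0.0136]
tool_rot: [3.142, 0.0, 1.448]
force: [0.7, 0.4, 0.2]
grip_width: 0.0119
```

{"api": "carry_out", "payload": {"series": [[0, 0, 0.0006, 0, 0, 0, 255], [0, 0, 0.0012, 0, 0, 0, 255], [0, 0, 0.0012, 0, 0, 0, 255]]}}

```text
clock: 8.4
position: [0.5883, -0.1117, 0.0133]
tool_rot: [3.141, 0.0, 1.448]
force: [-5.5, 0.4, 18.7]
grip_width: 0.012
```

{"api": "carry_out", "payload": {"series": [[0, 0, -0.0012, 0, 0, 0, 255], [0, 0, -0.0012, 0, 0, 0, 255], [0, 0, -0.0012, 0, 0, 0, 205], [0, 0, -0.0012, 0, 0, 0, 195], [0, 0, -0.0012, 0, 0, 0, 185], [0, 0, -0.0012, 0, 0, 0, 178], [0, 0, -0.0012, 0, 0, 0, 178]]}}

```text
clock: 9.28
position: [0.5881, -0.1117, 0.0136]
tool_rot: [-3.142, -0.0, 1.448]
force: [-0.7, 0.2, -0.3]
grip_width: 0.0261
```

{"api": "carry_out", "payload": {"series": [[0, 0, -0.004, 0, 0, 0, 178], [0, 0, -0.012, 0, 0, 0, 178], [0, 0, -0.03, 0, 0, 0, 178], [0, 0, -0.06, 0, 0, 0, 178], [0, 0, -0.09, 0, 0, 0, 150], [-0.03, 0, -0.11, 0, 0, 0, 120], [-0.08, 0, -0.115, 0, 0, 0, 120], [-0.12, 0, -0.12, 0, 0, 0, 120], [-0.15, 0, -0.12, 0, 0, 0, 120]]}}

```text
clock: 10.4
position: [0.5694, -0.2627, 0.1355]
tool_rot: [3.14, 0.001, 1.446]
force: [0.1, 1.3, -0.3]
grip_width: 0.0451
```

Run:
```python
from fit import *
p=np.load("tavg.npy"); par=np.load("case.npy")
g=p[...,2]-p[...,0]; sub=np.zeros(p.shape[:2]); 
m=((p[...,2]>190)&(g>60)); m[:198]=0;m[229:]=0;m[:,:420]=0;m[:,450:]=0
v,u=np.where(m); print(len(u))
W=rays("top",np.c_[u,v],.009)
A=np.c_[2*W[:,:2],np.ones(len(W))]; c=np.linalg.lstsq(A,(W[:,:2]**2).sum(1),rcond=None)[0]; rad=np.sqrt(c[2]+c[0]**2+c[1]**2); print('ring',c[:2],rad)
sm=p.sum(2)
pk=peaks(250-sm,0,lambda u:(203+(u-394)*.12,215+(u-394)*.12),range(395,421)); H=rays("top",pk,.010)
k=np.polyfit(H[:,1],H[:,0],1); print('handle yaw',-k[0],np.std(H[:,0]-np.polyval(k,H[:,1])),'line x at ring y',np.polyval(k,c[1]))
tip=edge(sm,1,lambda v:(388,399),[206,207,208]); print('tip',rays("top",tip,.009))
d=np.array([k[0],1]);d/=np.linalg.norm(d); rc=c[:2]; print('hold pt',rc+d*.059,'yaw_tool',np.pi/2-k[0]*0+ -k[0])
p,d=avg("top",1); np.save("t5.npy",p); cv2.imwrite("pics/t5.png",cv2.resize(p[160:250,250:380].astype(np.uint8),None,fx=6,fy=6,interpolation=cv2.INTER_CUBIC))
p,d=avg("scene",1);cv2.imwrite("pics/s5.png",cv2.resize(p[170:260,285:425].astype(np.uint8),None,fx=5.5,fy=5.5,interpolation=cv2.INTER_CUBIC))
```

```text
174
ring [ 0.5319646  -0.43155513] 0.03773906442436939
handle yaw -0.13066263113099005 0.0004609043583360968 line x at ring y 0.5324631495538814
tip [[ 0.55382938 -0.29699688  0.009     ]
 [ 0.55064439 -0.29504807  0.009     ]
 [ 0.54746422 -0.29652176  0.009     ]]
hold pt [ 0.53960872 -0.37305241] yaw_tool 1.4401336956639066
```

View pics/t5.png

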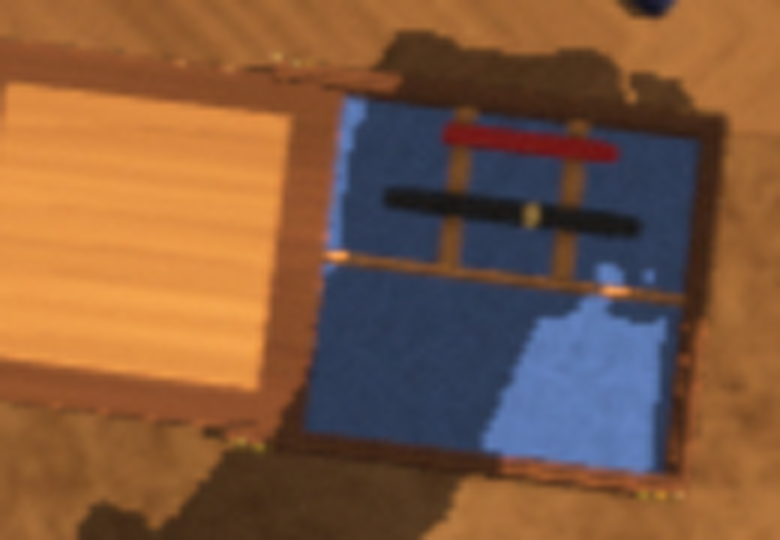

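View pics/s5.png

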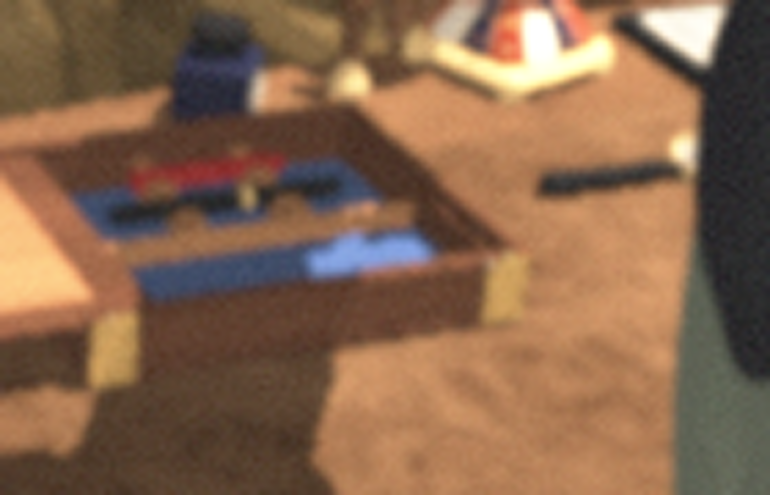

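```bash
python3 go.py 0.5397 -0.3722 0.05 1.440 1 120
```

```text
clock 10.50 now [ 0.5687 -0.2647  0.1349] [3.141e+00 2.000e-03 1.443e+00] F [-1.1  0.5 -0.7] w 0.0452 dist 0.140 turn 0.00
full [-0.1102 -0.0151  0.085 ] [0.0008 0.0019 0.0031]
[-0.1102, -0.0151, 0.085, 0.001, 0.002, 0.003, 120],
```

{"api": "carry_out", "payload": {"series": [[-0.01, -0.001, 0.005, 0, 0, 0.003, 120], [-0.035, -0.004, 0.02, 0, 0, 0.003, 120], [-0.065, -0.008, 0.045, 0, 0, 0.003, 120], [-0.09, -0.012, 0.065, 0, 0, 0.003, 120], [-0.105, -0.015, 0.08, 0, 0, 0.003, 120], [-0.11, -0.015, 0.085, 0, 0, 0.003, 120], [-0.11, -0.015, 0.085, 0, 0, 0.003, 120], [-0.11, -0.015, 0.085, 0, 0, 0.003, 120]]}}

```text
clock: 11.5
position: [0.5422, -0.367, 0.0493]
tool_rot: [3.141, -0.0, 1.446]
force: [-0.5, -0.0, -0.5]
grip_width: 0.0447
```

```bash
python3 go.py 0.5397 -0.3722 0.003 1.440 1 120
python3 - <<'E'
from m import *
p,d=avg("scene",1);cv2.imwrite("pics/s6.png",cv2.resize(p[150:240,325:465].astype(np.uint8),None,fx=5.5,fy=5.5,interpolation=cv2.INTER_CUBIC))
E
```

```text
clock 11.50 now [ 0.5422 -0.367   0.0493] [ 3.141 -0.     1.446] F [-0.5 -0.  -0.5] w 0.0447 dist 0.047 turn 0.01
full [-0.0054 -0.0019  0.0463] [ 0.0011 -0.0001  0.0059]
[-0.0054, -0.0019, 0.0463, 0.001, -0.0, 0.006, 120],
```

View pics/s6.png

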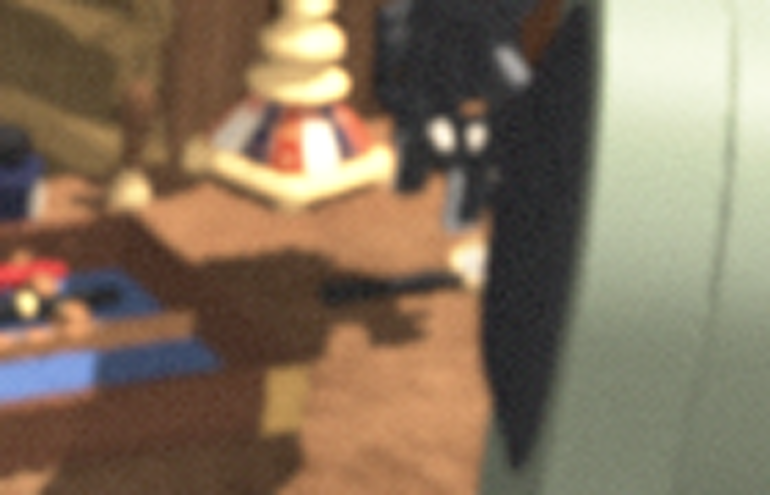

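{"api": "carry_out", "payload": {"series": [[-0.003, -0.001, 0.008, 0, 0, 0.006, 120], [-0.005, -0.002, 0.02, 0, 0, 0.006, 120], [-0.005, -0.002, 0.032, 0, 0, 0.006, 120], [-0.005, -0.002, 0.04, 0, 0, 0.006, 120], [-0.005, -0.002, 0.044, 0, 0, 0.006, 120], [-0.005, -0.002, 0.046, 0, 0, 0.006, 120], [-0.005, -0.002, 0.046, 0, 0, 0.006, 120]]}}

```text
clock: 12.42
position: [0.5388, -0.3726, 0.0027]
tool_rot: [3.141, 0.0, 1.439]
force: [-0.3, 1.0, 0.2]
grip_width: 0.0451
```

{"api": "carry_out", "payload": {"series": [[0, 0, 0, 0, 0, 0, 150], [0, 0, 0, 0, 0, 0, 180], [0, 0, 0, 0, 0, 0, 210], [0, 0, 0, 0, 0, 0, 255], [0, 0, 0, 0, 0, 0, 255], [0, 0, 0, 0, 0, 0, 255], [0, 0, 0, 0, 0, 0, 255]], "force": 60}}

```text
clock: 13.3
position: [0.539, -0.3727, 0.0029]
tool_rot: [3.141, 0.0, 1.439]
force: [0.3, 1.0, 5.7]
grip_width: 0.0116
```

{"api": "carry_out", "payload": {"series": [[0, 0, -0.003, 0, 0, 0, 255], [0, 0, -0.01, 0, 0, 0, 255], [0, 0, -0.025, 0, 0, 0, 255], [0, 0, -0.045, 0, 0, 0, 255], [0, 0, -0.065, 0, 0, 0, 255], [0, 0, -0.08, 0, 0, 0, 255], [0, 0, -0.085, 0, 0, 0, 255], [0, 0, -0.085, 0, 0, 0, 255], [0, 0, -0.085, 0, 0, 0, 255]]}}

```text
clock: 14.42
position: [0.5384, -0.3723, 0.0869]
tool_rot: [-3.141, -0.0, 1.439]
force: [-0.4, 0.5, -1.4]
grip_width: 0.0117
```

Run:
```python
from m import *
for n,b in(("scene",(325,130,465,240)),("top",(370,160,480,250))):
    p,d=avg(n,1);np.save(n+"7.npy",p);np.save(n+"7d.npy",d);cv2.imwrite(f"pics/{n}7.png",cv2.resize(p[b[1]:b[3],b[0]:b[2]].astype(np.uint8),None,fx=5.4,fy=5.4,interpolation=cv2.INTER_CUBIC))
```

```text
(no output)
```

View pics/scene7.png

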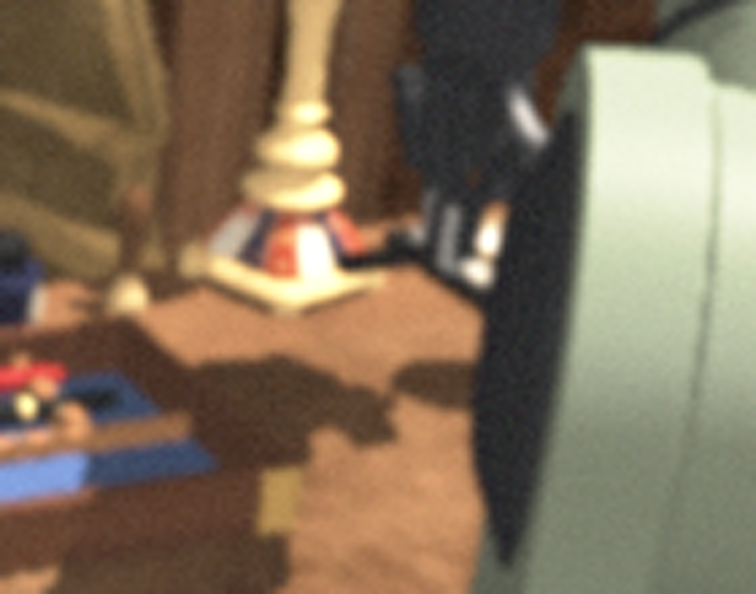

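View pics/top7.png

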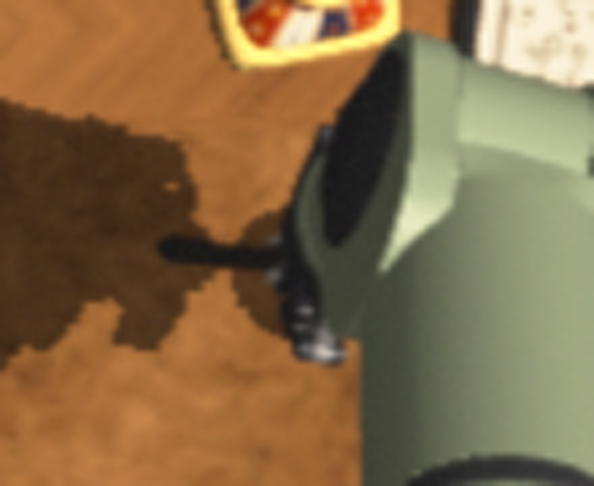

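Run:
```python
from fit import *
d=np.load("top7d.npy"); P=cloud("top",d)
for i in range(3):
    _,d2=imaging.grab_frame("top"); P=np.concatenate([P.reshape(-1,420,560,3) if P.ndim==4 else P[None],cloud("top",d2)[None]]) 
P=np.median(P,0); np.set_printoptions(linewidth=200)
print(P[203:210,398:424,2].round(3))
p=np.load("top7.npy"); sm=p.sum(2); print(sm[203:210,398:424].astype(int))
pk=peaks(200-sm,0,lambda u:(201,211),range(402,417)); H=rays("top",pk,.095); k=np.polyfit(H[:,1],H[:,0],1); o=telemetry.observe(); t=o["position"]; print('yaw',-k[0],'cam-tool x',np.polyval(k,t[1])-t[0], H[0],o['moment'],o['force'])
tip=edge(sm,1,lambda v:(394,406),[205,206]); print('tip',rays("top",tip,.09), 'pred',t+np.array([.1307,.9914,0])*.075)
```

```text
[[-0.002 -0.002 -0.002  0.094  0.097  0.045  0.001  0.    -0.001 -0.004  0.002 -0.001  0.001 -0.002 -0.003 -0.    -0.003 -0.001 -0.003 -0.     0.003 -0.002 -0.004  0.1    0.221  0.227]
 [-0.003 -0.     0.094  0.1    0.104  0.098  0.097  0.096  0.099  0.096  0.095  0.089 -0.005 -0.001 -0.002 -0.003 -0.003 -0.002 -0.003 -0.002 -0.002  0.001  0.089  0.103  0.218  0.228]
 [ 0.     0.092  0.096  0.097  0.102  0.096  0.094  0.1    0.097  0.1    0.102  0.096  0.097  0.096  0.1    0.091  0.094  0.095  0.046 -0.001 -0.     0.001  0.091  0.102  0.108  0.224]
 [-0.005  0.089  0.096  0.096  0.096  0.099  0.101  0.099  0.097  0.098  0.098  0.1    0.099  0.098  0.096  0.096  0.097  0.094  0.096  0.091  0.099  0.097  0.096  0.099  0.094  0.223]
 [-0.006  0.001  0.095  0.096  0.098  0.097  0.095  0.098  0.098  0.097  0.097  0.094  0.097  0.098  0.099  0.097  0.095  0.098  0.099  0.099  0.098  0.099  0.098  0.097  0.097  0.223]
 [-0.003 -0.002  0.002  0.001  0.091  0.094  0.094  0.091  0.092  0.096  0.096  0.095  0.097  0.095  0.094  0.094  0.096  0.097  0.092  0.099  0.097  0.094  0.096  0.098  0.09
[... 544 characters left out ...]
72  83  81  80  82  85  81  86  88  80  84  77  81  98  89  89  85  85  86  87]
 [166 140  97  74  80  82  80  74  75  77  85  73  80  76  77  70  80  79  83  76  77  78  75  79  83  81]
 [168 167 146 116 110 100  98  94  89  84  89  82  74  77  83  78  76  75  76  75  80  79  83  98 112  89]
 [163 158 155 157 158 155 148 152 157 145 142 132 145 155 143 114 108  98  94  96  87  92 131 143 114  88]]
yaw -0.13772451582112377 cam-tool x -0.0018738302786364125 [ 0.5458881  -0.30774954  0.095     ] [ 0.06467608 -0.03286523 -0.00217371] [ 0.0996866   0.11187192 -0.68867101]
tip [[ 0.54768951 -0.29821563  0.09      ]
 [ 0.54466025 -0.29843274  0.09      ]] pred [ 0.5484146  -0.29813914  0.08724353]
```

```bash
python3 go.py 0.5075 -0.0911 0.087 1.448 1 255
```

```text
clock 14.68 now [ 0.5386 -0.3725  0.0872] [-3.141 -0.     1.439] F [ 0.1  0.1 -0.7] w 0.0113 dist 0.283 turn 0.01
full [ 0.2749 -0.0679  0.0003] [-0.0004 -0.0002 -0.0092]
[0.2749, -0.0679, 0.0003, -0.0, -0.0, -0.009, 255],
```

{"api": "carry_out", "payload": {"series": [[0.01, -0.002, 0, 0, 0, 0, 255], [0.035, -0.009, 0, 0, 0, -0.002, 255], [0.075, -0.019, 0, 0, 0, -0.005, 255], [0.12, -0.03, 0, 0, 0, -0.009, 255], [0.165, -0.041, 0, 0, 0, -0.009, 255], [0.21, -0.052, 0, 0, 0, -0.009, 255], [0.245, -0.061, 0, 0, 0, -0.009, 255], [0.265, -0.066, 0, 0, 0, -0.009, 255], [0.275, -0.068, 0, 0, 0, -0.009, 255], [0.275, -0.068, 0, 0, 0, -0.009, 255]]}}

```text
clock: 15.92
position: [0.5075, -0.0907, 0.0877]
tool_rot: [3.141, 0.0, 1.449]
force: [0.1, 0.0, -2.5]
grip_width: 0.0114
```

{"api": "carry_out", "payload": {"series": [[0, 0, 0, 0, 0, 0, 255], [0, 0, 0, 0, 0, 0, 255], [0, 0, 0, 0, 0, 0, 255]]}}

```text
clock: 16.3
position: [0.5075, -0.0915, 0.0876]
tool_rot: [-3.142, 0.0, 1.447]
force: [-0.2, -0.1, -1.8]
grip_width: 0.0115
```

```bash
python3 go.py 0.5075 -0.0911 0.011 1.448 1 255;  python3 - <<'E'
from m import *
for n,b in(("scene",(285,140,425,250)),("top",(280,160,390,250))):
    p,d=avg(n,1);np.save(n+"8.npy",p);np.save(n+"8d.npy",d);cv2.imwrite(f"pics/{n}8.png",cv2.resize(p[b[1]:b[3],b[0]:b[2]].astype(np.uint8),None,fx=5.4,fy=5.4,interpolation=cv2.INTER_CUBIC))
E
```

```text
clock 16.30 now [ 0.5075 -0.0915  0.0876] [-3.142  0.     1.447] F [-0.2 -0.1 -1.8] w 0.0115 dist 0.077 turn 0.00
full [ 0.0004 -0.      0.0766] [-0.0001  0.     -0.001 ]
[0.0004, -0.0, 0.0766, -0.0, 0.0, -0.001, 255],
```

View pics/scene8.png

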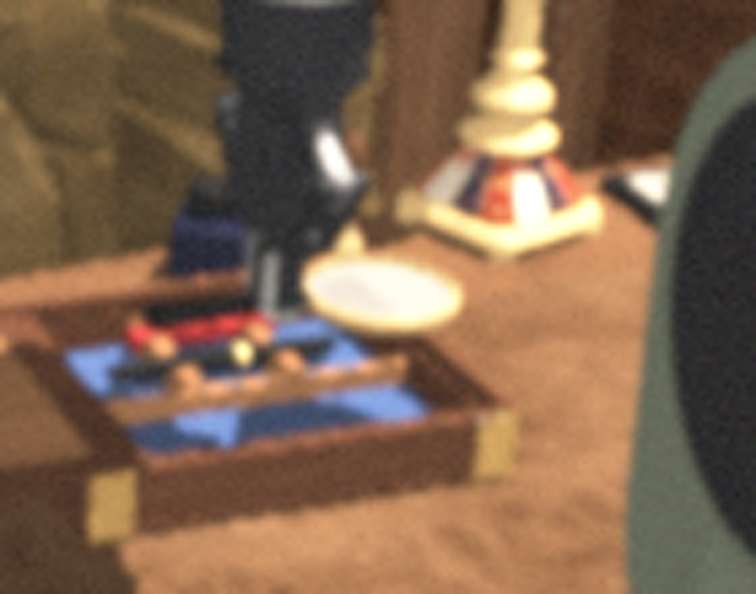

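View pics/top8.png

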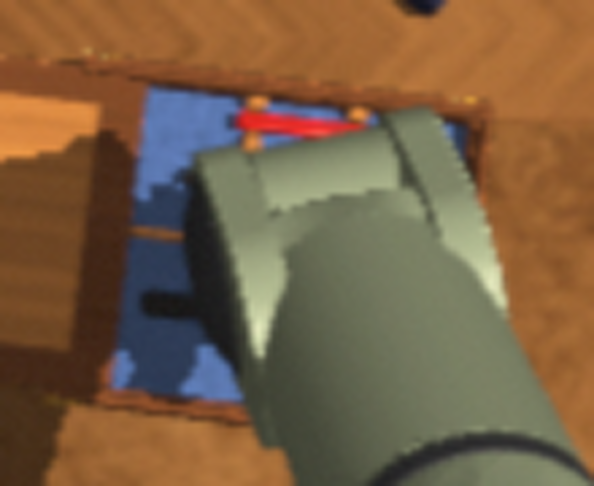

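Run:
```python
from fit import *
par=np.load("case.npy"); p=np.load("top8.npy"); sm=p[...,0]
tip=edge(sm,1,lambda v:(301,311),[215,216]); print(tip,inv(par,rays("top",tip,.094)))
pk=peaks(65-sm,0,lambda u:(210,222),range(308,316)); print(inv(par,rays("top",pk,.094)))
```

```text
[[305.546875 215.      ]
 [305.5      216.      ]] [[-0.04354058  0.08539821  0.094     ]
 [-0.04654797  0.08518007  0.094     ]]
[[-0.0451875   0.07779609  0.094     ]
 [-0.04518636  0.07477787  0.094     ]
 [-0.04496601  0.07178586  0.094     ]
 [-0.04480781  0.06878657  0.094     ]
 [-0.04464721  0.06578769  0.094     ]
 [-0.04456261  0.06277996  0.094     ]
 [-0.04403304  0.05982482  0.094     ]
 [-0.04443299  0.05676027  0.094     ]]
```

{"api": "carry_out", "payload": {"series": [[0, 0, 0.01, 0, 0, 0, 255], [0, 0, 0.025, 0, 0, 0, 255], [0, 0, 0.042, 0, 0, 0, 255], [0, 0, 0.056, 0, 0, 0, 255], [0, 0, 0.066, 0, 0, 0, 255], [0, 0, 0.072, 0, 0, 0, 255], [0, 0, 0.075, 0, 0, 0, 255], [0, 0, 0.0765, 0, 0, 0, 255], [0, 0, 0.0765, 0, 0, 0, 255]]}}

```text
clock: 17.52
position: [0.5076, -0.0911, 0.0113]
tool_rot: [3.141, 0.0, 1.448]
force: [-0.2, -0.0, -1.0]
grip_width: 0.0115
```

{"api": "carry_out", "payload": {"series": [[0, 0, 0.0004, 0, 0, 0, 255], [0, 0, 0.0008, 0, 0, 0, 255], [0, 0, 0.0012, 0, 0, 0, 255], [0, 0, 0.0012, 0, 0, 0, 255]]}}

```text
clock: 18.02
position: [0.5076, -0.091, 0.0099]
tool_rot: [3.141, -0.0, 1.448]
force: [0.6, 0.0, -0.1]
grip_width: 0.0116
```

{"api": "carry_out", "payload": {"series": [[0, 0, 0.0002, 0, 0, 0, 255], [0, 0, 0.0003, 0, 0, 0, 255], [0, 0, 0.0003, 0, 0, 0, 255]]}}

```text
clock: 18.4
position: [0.5076, -0.091, 0.0098]
tool_rot: [3.141, -0.0, 1.448]
force: [-0.7, -0.5, 5.5]
grip_width: 0.0116
```

{"api": "carry_out", "payload": {"series": [[0, 0, -0.0004, 0, 0, 0, 215], [0, 0, -0.0004, 0, 0, 0, 205], [0, 0, -0.0004, 0, 0, 0, 195], [0, 0, -0.0004, 0, 0, 0, 180], [0, 0, -0.0004, 0, 0, 0, 165], [0, 0, -0.0004, 0, 0, 0, 155], [0, 0, -0.0004, 0, 0, 0, 155]]}}

```text
clock: 19.27
position: [0.5075, -0.091, 0.01]
tool_rot: [-3.142, -0.0, 1.448]
force: [0.2, -0.0, 0.9]
grip_width: 0.0333
```

{"api": "carry_out", "payload": {"series": [[0, 0, -0.004, 0, 0, 0, 155], [0, 0, -0.012, 0, 0, 0, 155], [0, 0, -0.03, 0, 0, 0, 155], [0, 0, -0.06, 0, 0, 0, 155], [0, 0, -0.09, 0, 0, 0, 155], [-0.03, 0, -0.11, 0, 0, 0, 155], [-0.08, 0, -0.12, 0, 0, 0, 155], [-0.12, 0, -0.12, 0, 0, 0, 155], [-0.15, 0, -0.12, 0, 0, 0, 155], [-0.16, 0, -0.12, 0, 0, 0, 155]]}}

```text
clock: 20.52
position: [0.4874, -0.2516, 0.1311]
tool_rot: [3.141, 0.001, 1.445]
force: [0.1, 0.9, -0.2]
grip_width: 0.0332
```

```bash
python3 - <<'E'
from fit import *
for n,b in(("scene",(265,150,405,250)),("top",(270,160,390,250))):
    p,d=avg(n,2);np.save(n+"9.npy",p);np.save(n+"9d.npy",d);cv2.imwrite(f"pics/{n}9.png",cv2.resize(p[b[1]:b[3],b[0]:b[2]].astype(np.uint8),None,fx=5.4,fy=5.4,interpolation=cv2.INTER_CUBIC))
par=np.load("case.npy"); d=np.load("top9d.npy"); P=cloud("top",d)
q=inv(par,P.reshape(-1,3)); 
def zz(x0,x1,y0,y1):
    m=(q[:,0]>x0)&(q[:,0]<x1)&(q[:,1]>y0)&(q[:,1]<y1); return m.sum(),np.percentile(q[m,2],[5,50,95]).round(4)
for nm,a in dict(pen_p=(.035,.042,.04,.06),pen_m=(.035,.042,-.06,-.04),penmid=(.035,.042,-.02,.02),wax=(.073,.08,-.04,.04),handle_far=(-.048,-.041,.06,.08),handle_near=(-.048,-.041,.0,.03),ring_far=(-.055,-.034,-.086,-.075),lens=(-.06,-.03,-.06,-.03),floor=(-.085,-.06,.04,.08)).items(): print(nm,zz(*a))
E
```

```text
pen_p (np.int64(17), array([0.0191, 0.022 , 0.0267]))
pen_m (np.int64(12), array([0.0211, 0.0234, 0.0269]))
penmid (np.int64(27), array([0.0193, 0.024 , 0.0271]))
wax (np.int64(57), array([0.0163, 0.0211, 0.0262]))
handle_far (np.int64(12), array([0.0166, 0.0211, 0.0238]))
handle_near (np.int64(21), array([0.0103, 0.0197, 0.0227]))
ring_far (np.int64(65), array([0.0084, 0.4521, 0.4842]))
lens (np.int64(93), array([0.0079, 0.0117, 0.0174]))
floor (np.int64(106), array([0.0021, 0.0059, 0.013 ]))
```

View pics/scene9.png

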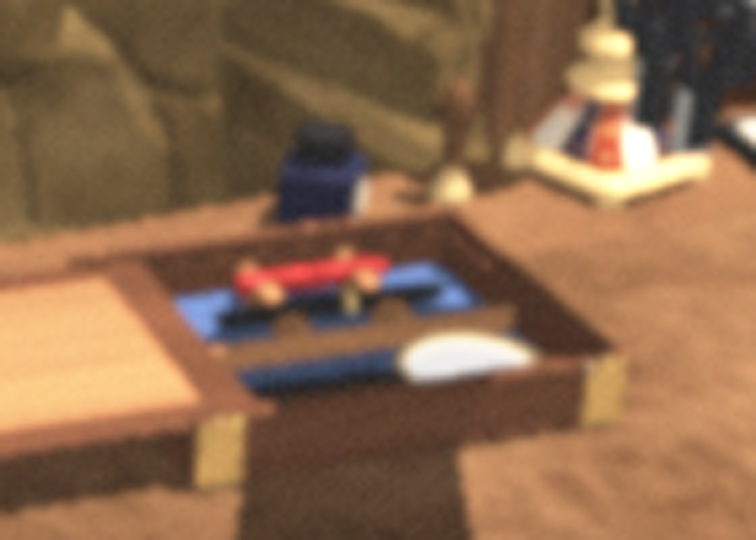

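View pics/top9.png

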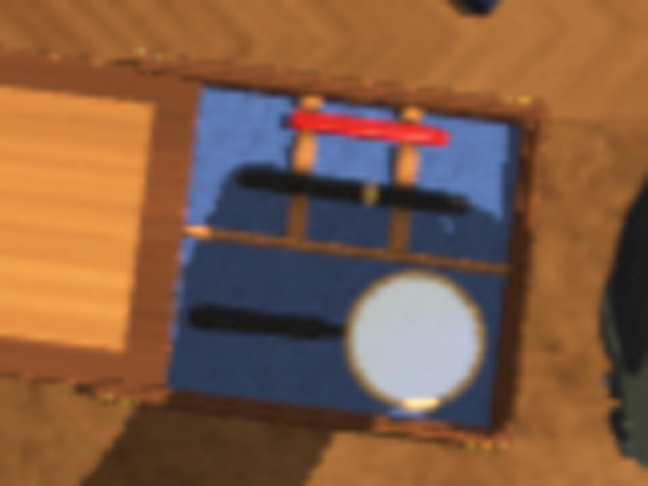

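```bash
python3 - <<'E'
from fit import *
print(telemetry.observe()["qpos"].round(3))
p=np.load("top9.npy"); par=np.load("case.npy")
ye=np.clip(p[...,2]-p[...,0]-110,0,None)*1.; ye[:, :230]=0;ye[:,244:]=0;ye[:178]=0;ye[210:]=0
v,u=np.mgrid[:420,:560]; c=((u*ye).sum()/ye.sum(),(v*ye).sum()/ye.sum()); q=ray("top",*c,.050); print('bar',c,q,inv(par,q))
E
python3 go.py 0.5863 0.191 0.12 -0.1225 1 155
```

```text
[ 0.606  0.549 -0.332  1.882  0.251  0.751  0.012]
bar (np.float64(237.02582759386803), np.float64(193.96772939346812)) [0.58617116 0.19166323 0.05      ] [[-0.00031173  0.30229017  0.05      ]]
clock 20.73 now [ 0.4882 -0.2487  0.1304] [ 3.141 -0.     1.449] F [0.  0.6 0.3] w 0.0333 dist 0.451 turn 1.57
full [0.4484 0.0438 0.0107] [-1.0000e-04 -6.0000e-04  1.5712e+00]
[0.4484, 0.0438, 0.0107, -0.0, -0.001, 1.571, 155],
```

{"api": "carry_out", "payload": {"series": [[0.008, 0.001, 0, 0, 0, -0.03, 120], [0.03, 0.003, 0, 0, 0, -0.12, 120], [0.07, 0.007, 0, 0, 0, -0.26, 120], [0.11, 0.011, 0, 0, 0, -0.4, 120], [0.15, 0.015, 0, 0, 0, -0.54, 120], [0.19, 0.019, 0, 0, 0, -0.68, 120], [0.23, 0.023, 0, 0, 0, -0.82, 120], [0.27, 0.027, 0, 0, 0, -0.96, 120], [0.31, 0.031, 0, 0, 0, -1.1, 120], [0.34, 0.034, 0, 0, 0, -1.2, 120]]}}

```text
clock: 21.98
position: [0.5628, 0.0875, 0.1302]
tool_rot: [3.141, -0.0, 2.658]
force: [0.3, -0.5, -0.3]
grip_width: 0.045
```

```bash
python3 go.py 0.5863 0.191 0.10 3.019 1 155
```

```text
clock 21.98 now [0.5628 0.0875 0.1302] [ 3.141 -0.     2.658] F [ 0.3 -0.5 -0.3] w 0.0450 dist 0.110 turn 0.36
full [0.0273 0.1025 0.0303] [ 1.100e-03 -1.000e-04 -3.606e-01]
[0.0273, 0.1025, 0.0303, 0.001, -0.0, -0.361, 155],
```

{"api": "carry_out", "payload": {"series": [[0.003, 0.012, 0.003, 0, 0, -0.05, 120], [0.01, 0.04, 0.012, 0, 0, -0.15, 120], [0.018, 0.07, 0.021, 0, 0, -0.25, 120], [0.024, 0.093, 0.028, 0, 0, -0.33, 120], [0.027, 0.102, 0.03, 0, 0, -0.36, 120], [0.027, 0.102, 0.03, 0, 0, -0.36, 120], [0.027, 0.102, 0.03, 0, 0, -0.36, 120], [0.027, 0.102, 0.03, 0, 0, -0.36, 120]]}}

```text
clock: 22.98
position: [0.5881, 0.1851, 0.1003]
tool_rot: [-3.141, 0.001, 3.006]
force: [-0.3, 0.7, 0.1]
grip_width: 0.045
```

```bash
python3 go.py 0.5863 0.191 0.04 3.019 1 120
python3 - <<'E'
from m import *
for n,b in(("scene",(195,140,335,250)),):
    p,d=avg(n,1);cv2.imwrite(f"pics/{n}10.png",cv2.resize(p[b[1]:b[3],b[0]:b[2]].astype(np.uint8),None,fx=5.4,fy=5.4,interpolation=cv2.INTER_CUBIC))
E
```

```text
clock 22.98 now [0.5881 0.1851 0.1003] [-3.141e+00  1.000e-03  3.006e+00] F [-0.3  0.7  0.1] w 0.0450 dist 0.061 turn 0.01
full [0.0026 0.0056 0.0603] [-0.0004  0.0005 -0.0128]
[0.0026, 0.0056, 0.0603, -0.0, 0.001, -0.013, 120],
```

View pics/scene10.png

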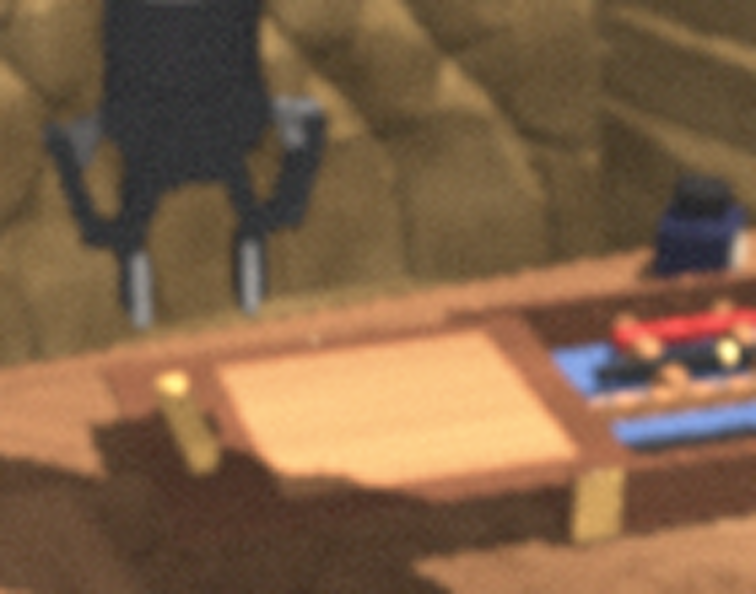

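{"api": "carry_out", "payload": {"series": [[0.001, 0.003, 0.01, 0, 0, -0.013, 120], [0.003, 0.006, 0.025, 0, 0, -0.013, 120], [0.003, 0.006, 0.04, 0, 0, -0.013, 120], [0.003, 0.006, 0.051, 0, 0, -0.013, 120], [0.003, 0.006, 0.056, 0, 0, -0.013, 120], [0.003, 0.006, 0.059, 0, 0, -0.013, 120], [0.003, 0.006, 0.059, 0, 0, -0.013, 120]]}}

```text
clock: 23.9
position: [0.5858, 0.1925, 0.0411]
tool_rot: [3.141, 0.0, 3.021]
force: [0.7, -0.0, 0.4]
grip_width: 0.0452
```

{"api": "carry_out", "payload": {"series": [[0, 0, 0, 0, 0, 0, 160], [0, 0, 0, 0, 0, 0, 190], [0, 0, 0, 0, 0, 0, 220], [0, 0, 0, 0, 0, 0, 220], [0, 0, 0, 0, 0, 0, 230], [0, 0, 0, 0, 0, 0, 230]], "force": 30}}

```text
clock: 24.65
position: [0.5859, 0.1924, 0.0413]
tool_rot: [-3.142, 0.0, 3.021]
force: [-1.3, -0.7, 6.6]
grip_width: 0.013
```

Run:
```python
from fit import *
par=np.load("case.npy"); o=telemetry.observe(); print(o["position"],o["tool_rot"],o["force"],inv(par,o["position"]))
# target case x same, y=+0.105
c=inv(par,o["position"])[0]; g=T(par,[c[0],c[1]-.195,c[2]])[0]; print(g); 
R0=R.from_euler("xyz",o["tool_rot"]); print(R0.inv().apply(g-o["position"]).round(4))
```

```text
[0.58587205 0.19239107 0.04129623] [-3.14158536e+00  3.25613343e-04  3.02066691e+00] [-1.28854768 -0.72718625  6.5635041 ] [[-0.00069754  0.302976    0.04129623]]
[ 0.5620428  -0.00114747  0.04129623]
[ 0.0003 -0.195   0.    ]
```

{"api": "carry_out", "payload": {"series": [[0, -0.004, -0.0005, 0, 0, 0, 230], [0, -0.014, -0.0005, 0, 0, 0, 230], [0, -0.03, -0.0005, 0, 0, 0, 230], [0, -0.05, -0.0005, 0, 0, 0, 230], [0, -0.07, -0.0005, 0, 0, 0, 230], [0, -0.09, -0.0005, 0, 0, 0, 230], [0, -0.11, -0.0005, 0, 0, 0, 230], [0, -0.13, -0.0005, 0, 0, 0, 230], [0, -0.145, -0.0005, 0, 0, 0, 230], [0, -0.15, -0.0005, 0, 0, 0, 230]]}}

```text
clock: 25.9
position: [0.5674, 0.0423, 0.0415]
tool_rot: [-3.141, -0.0, 3.02]
force: [2.9, 1.8, -10.5]
grip_width: 0.0132
```

Run:
```python
from fit import *
par=np.load("case.npy"); o=telemetry.observe(); print(o["position"],o["tool_rot"],o["force"],inv(par,o["position"]),o["grip_width"])
for n,b in(("scene",(195,140,335,250)),("top",(220,155,390,250))):
    p,d=avg(n,1);cv2.imwrite(f"pics/{n}11.png",cv2.resize(p[b[1]:b[3],b[0]:b[2]].astype(np.uint8),None,fx=4.5,fy=4.5,interpolation=cv2.INTER_CUBIC))
```

```text
[0.56740737 0.04234566 0.04145304] [-3.14129000e+00 -3.67227824e-04  3.01975807e+00] [  2.94015404   1.83181995 -10.52168908] [[-0.00068809  0.15179871  0.04145304]] 0.013237980696832232
```

View pics/scene11.png

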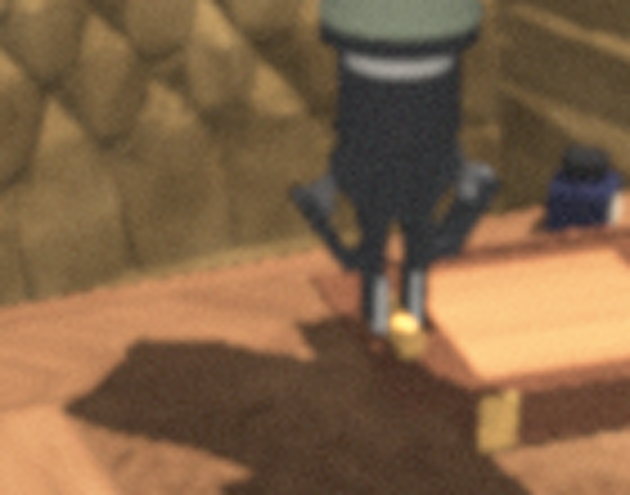

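{"api": "carry_out", "payload": {"series": [[0, -0.004, 0.0003, 0, 0, 0, 230], [0, -0.012, 0.0003, 0, 0, 0, 230], [0, -0.022, 0.0003, 0, 0, 0, 230], [0, -0.03, 0.0003, 0, 0, 0, 230], [0, -0.035, 0.0003, 0, 0, 0, 230], [0, -0.036, 0.0003, 0, 0, 0, 230]]}}

```text
clock: 26.75
position: [0.5632, 0.0073, 0.0413]
tool_rot: [-3.141, -0.0, 3.02]
force: [-3.6, 1.4, 4.6]
grip_width: 0.0133
```

{"api": "carry_out", "payload": {"series": [[0, -0.001, 0, 0, 0, 0, 230], [0, -0.002, 0, 0, 0, 0, 230], [0, -0.003, 0, 0, 0, 0, 230], [0, -0.004, 0, 0, 0, 0, 230]]}}

```text
clock: 27.25
position: [0.5628, 0.0041, 0.0413]
tool_rot: [3.141, -0.0, 3.021]
force: [-3.5, 2.5, 5.3]
grip_width: 0.0127
```

{"api": "carry_out", "payload": {"series": [[0, -0.001, 0, 0, 0, 0, 230], [0, -0.002, 0, 0, 0, 0, 230], [0, -0.003, 0, 0, 0, 0, 230], [0, -0.003, 0, 0, 0, 0, 230]]}}

```text
clock: 27.75
position: [0.5624, 0.001, 0.0413]
tool_rot: [-3.142, -0.0, 3.021]
force: [-5.2, 0.4, 6.6]
grip_width: 0.0129
```

{"api": "carry_out", "payload": {"series": [[0, -0.001, 0, 0, 0, 0, 230], [0, -0.002, 0, 0, 0, 0, 230], [0, -0.002, 0, 0, 0, 0, 230]]}}

```text
clock: 28.12
position: [0.5621, -0.0009, 0.0413]
tool_rot: [3.142, -0.0, 3.021]
force: [-4.5, 2.5, 5.4]
grip_width: 0.0131
```

{"api": "carry_out", "payload": {"series": [[0, -0.001, 0, 0, 0, 0, 230], [0, -0.001, 0, 0, 0, 0, 230]]}}

```text
clock: 28.38
position: [0.5622, -0.0011, 0.0413]
tool_rot: [3.14, 0.0, 3.022]
force: [-3.3, 5.2, 5.3]
grip_width: 0.013
```

{"api": "carry_out", "payload": {"series": [[0, -0.001, 0, 0, 0, 0, 230], [0, -0.001, 0, 0, 0, 0, 230]]}}

```text
clock: 28.62
position: [0.5622, -0.0012, 0.0413]
tool_rot: [3.139, 0.0, 3.022]
force: [-3.4, 9.9, 3.4]
grip_width: 0.0132
```

{"api": "carry_out", "payload": {"series": [[0, -0.001, 0, 0, 0, 0, 230], [0, -0.001, 0, 0, 0, 0, 230]]}}

```text
clock: 28.88
position: [0.5621, -0.0012, 0.0413]
tool_rot: [3.138, 0.001, 3.023]
force: [-2.3, 15.4, 0.6]
grip_width: 0.013
```

{"api": "carry_out", "payload": {"series": [[0, 0.001, 0, 0, 0, 0, 200], [0, 0.002, 0, 0, 0, 0, 170], [0, 0.003, 0, 0, 0, 0, 120], [0, 0.003, 0, 0, 0, 0, 120], [0, 0.003, 0, 0, 0, 0, 120]]}}

```text
clock: 29.5
position: [0.5622, -0.0013, 0.0412]
tool_rot: [-3.141, 0.0, 3.021]
force: [0.2, 0.3, 0.6]
grip_width: 0.0454
```

{"api": "carry_out", "payload": {"series": [[0, 0, -0.005, 0, 0, 0, 120], [0, 0, -0.02, 0, 0, 0, 120], [0, 0, -0.045, 0, 0, 0, 120], [0, 0, -0.075, 0, 0, 0, 120], [0, 0, -0.11, 0, 0, 0, 120], [0, 0.03, -0.14, 0, 0, 0, 120], [0, 0.08, -0.15, 0, 0, 0, 120], [0, 0.13, -0.15, 0, 0, 0, 120], [0, 0.17, -0.15, 0, 0, 0, 120], [0, 0.18, -0.15, 0, 0, 0, 120]]}}

```text
clock: 30.75
position: [0.5835, 0.1806, 0.1924]
tool_rot: [3.14, 0.0, 3.024]
force: [0.2, -0.7, 0.1]
grip_width: 0.0452
```

Run:
```python
from fit import *
par=np.load("case.npy")
for n,b in(("scene",(195,150,335,250)),("top",(220,155,390,250))):
    p,d=avg(n,2);np.save(n+"12.npy",p);cv2.imwrite(f"pics/{n}12.png",cv2.resize(p[b[1]:b[3],b[0]:b[2]].astype(np.uint8),None,fx=4.6,fy=4.6,interpolation=cv2.INTER_CUBIC))
    if n=="top": P=cloud(n,d)
p=np.load("top12.npy")
ye=np.clip(p[...,2]-p[...,0]-110,0,None)*1.; m=np.zeros_like(ye); m[185:225,288:310]=1; ye*=m
v,u=np.mgrid[:420,:560]; c=((u*ye).sum()/ye.sum(),(v*ye).sum()/ye.sum()); q=ray("top",*c,.050); print('bar',c,inv(par,q))
q=inv(par,P.reshape(-1,3)); 
for y in(-.09,-.06,-.03,0,.03,.06):
    s=(abs(q[:,1]-y)<.006)&(abs(q[:,0])<.08); print(y,q[s,2].mean().round(4))
```

```text
bar (np.float64(300.7027519591762), np.float64(193.23473665026427)) [[0.02623684 0.1069479  0.05      ]]
-0.09 0.0467
-0.06 0.068
-0.03 0.0421
0 0.0432
0.03 0.0561
0.06 0.0661
```

View pics/top12.png

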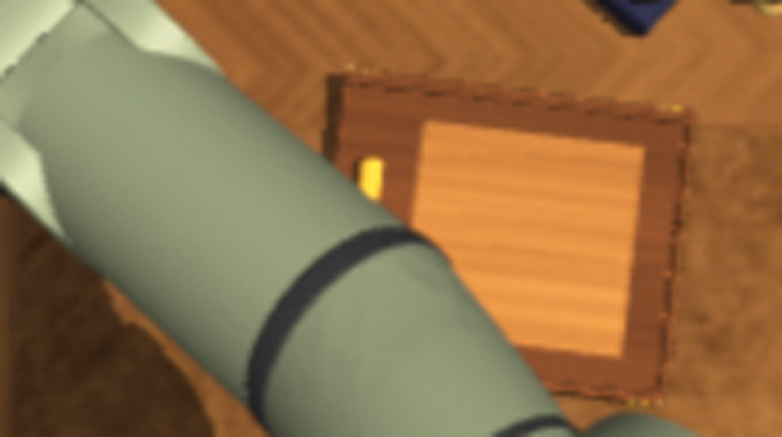

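View pics/scene12.png

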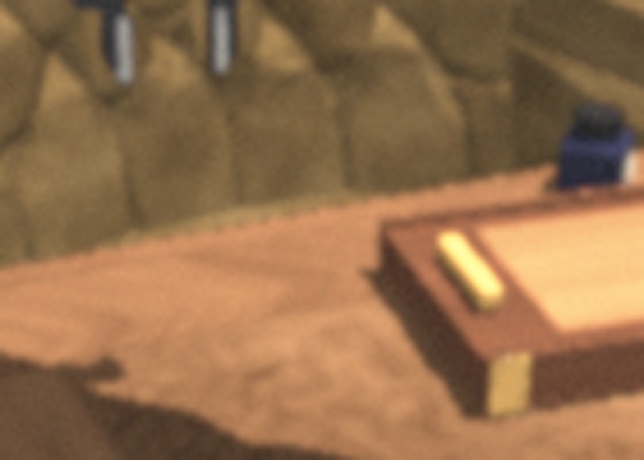

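```bash
python3 -c "
from h import *
print(ticket.job_done())"
```

```text
the job is handed in; nothing more can be done
None
```

The job is done and handed in at about 31 s of the 69 s allowed. The order was pen, then reading glass, then lid.

- **Pen:** I gripped it at mid-length and laid it in the empty notches beside the sealing-wax. It bottomed at the expected height, with a brief 19 N push. The top view showed it across both bridges and parallel to the wax, which stayed in place.
- **Reading glass:** I held it behind the ring and set it flat in the large bay, touching down at about 5 N. Depth readings gave about 21 mm for the handle and 24 mm for the pen, both below the lid's underside at 30.6 mm.
- **Lid:** I pulled it 195 mm by the brass bar. It slid freely, then stopped hard, and I eased off at 15 N and let go. The last pictures show no gap at the far wall, the lid's end flush with the case and the gripper clear.

**Checks that disagreed or could not be made:**
- The two cameras disagreed by 4–5 mm when sighted together, so I relied on the top view. It matched the gripped pen to within 0.3 mm.
- With the glass held over the desk, the same check read 1.9 mm off, probably because of shadow. I allowed for it with a small offset.
- The depth check over the far end of the ring was blocked by the arm, so the pictures are my only evidence that end lies flat.
- In the last top view the arm hid part of the lid, so I judged its closure from the visible part, the scene view and the hard stop.

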